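Pack two L-shaped jack plates into their tray

ROBOT

A 6-joint arm with a two-finger parallel gripper is mounted at the origin on the work surface. World frame = base frame: x ahead of the robot, y to its left, z up, the work surface at z = 0. Lengths are in m, angles in rad, forces in N, time in s.
With the tool pointing down it reaches from about 0.35 to 0.975 m from the base axis. Payload 4.9 kg.
Tool frame: the origin (TCP) lies at the very end of the fingers, on their centre line; the grasp point (between the pads) lies 19 mm behind it; z points along the fingers, y is the direction in which the jaws open and shut (so a half turn about z gives the same grasp; the last joint's range is limited). The gripper opens to 85 mm and grips with 20 to 120 N. Pads are 22 mm wide; open, the fingers measure 114 mm over their backs; the gripper's body (76 mm by 85 mm) begins 54 mm behind the grasp point. The pads swing forward as they close: fully open they stand 13 mm farther back than shut.
Start: joints at [1.161, 0.053, 1.613, -0, 1.476, -0.119], TCP at [0.179, 0.599, 0.193] pointing down, gripper open.
Joint ranges: [-3.01, 3.01], [-1.01, 2.22], [0.06, 2.58], [-1.02, 4.17], [0.09, 2.62], [-3.14, 3.14]. Speed limits (rad/s): [2.57, 2.57, 3.14, 3.14, 3.14, 3.14].

INTERFACE

Orientations are given as a rotation vector (axis times angle).
In Python, from station import ctrl gives the robot as it stands.
- The arm moves only by the tool step_arm, never from a script. Its argument "moves" is a list of rows, each a list of 5 numbers: the opening, from 0 (shut) to 1 (fully open), then the shift along the world's x, y, z in m, then the turn about the world's z in degrees. A call has 1 to 20 rows; each row shifts and turns the pose as measured when the row begins; what a row does not reach is not made up. A row lasts 1/8 s, in which the tool goes at most 62.5 mm and 10.7 degrees, less where a joint would pass 70% of its speed; a pose out of reach is approached as far as the arm can. A call is refused whole if a number of a shift passes 0.0625 or a number of a turn 10.7, either way. A call with a gripper value outside its range is refused whole. The fingers move at their own pace and stop on an object; "newtons" is the grip in N (left out, the last holds). Time passes only in rows, so rows that do not move let the fingers close. It gives the time, the measured TCP pose, the force and the opening at its end, in the units of the state.
- ctrl.get_obs(): the state, without advancing time (a new reading comes with each control period).
- ctrl.get_image(name): name is "scene" or "side" or "wrist"; returns a dict with "color" (420x560x3 uint8, red, green, blue), "camera_matrix" (3x3 intrinsics, pixels), "R" (3x3) and "t" (3): a world point X has camera coordinates R X + t; the wrist camera has in their place "T_tool_cam" (4x4, takes a point from camera to tool coordinates, whose origin is the TCP and whose axes are the flange's). Camera axes: x right, y down, z forward; pixel columns grow to the right and rows downward; lengths in m; the calibration is good to about 2 mm. The wrist camera is an equidistant fisheye: a pixel r from the principal point sees the ray r / f radians off the axis. A picture is of the moment at which its call begins: read the wrist's pose just before it. There is no depth.
- ctrl.finish_job(): hands the job in, once; it reports no verdict.
Trained networks look in a picture, given as the dict that the camera call returned (one of the last four; its "shot" number tells which), for a name from the list of things; names that differ only in an ending like _2 or _b are one class to them, and where a whole thing is asked for, a point or a joint stands for the part that bears it (a point fixed in the world has none). Each returns a list of dicts, best first, with "p" (0 to 1); they miss things now and then, are a little off and sometimes report something else, mostly with a low value. They report only what shows in the picture. A call takes as long as a camera call. They do not tell look-alikes from the thing itself.
- ctrl.spot_in(picture, query): "bbox" ([left, top, right, bottom] in pixels, round what is visible of it).
The state is a dict: "t": time; "q": joint angles; "dq": joint speeds; "effort": joint torques, N m; "tool_pos": TCP position; "tool_rot": TCP orientation; "contact_force": force on the tool from outside, world axes, zero at the start; "wrist_torque": the same for the moment, N m; "opening": finger opening in m.
Only numpy, scipy, OpenCV 4.12 (cv2) and the standard library are available. Lean on these libraries where they do the work, as an engineer would, in place of code of your own. Each camera call takes 0.05 s, during which the arm holds its last target.

TASK

Pack the two L-shaped aluminium jack plates into the steel tray so that they interlock and both lie flat on its floor, ribs up. One plate is pushed under the low shelf: draw it out by its tip until it is fully clear of the shelf, let go of it flat on the bench, then take it again by its rib to pack it. Do not shift or tip the jar, the hex key, the depth tool or the lug nut covers.

Things in the scene. Friction and masses are not known exactly. Their poses are not given: they have to be found in the camera images.
- plate_shelf: Flat L-shaped aluminium plate, 12 mm thick, about 0.3 kg, rib up. Origin: on its underside below the rib's middle; +x along the arm to its tip, +y to the foot's side, z up. Arm: x -60..84, y -36..12 mm; foot: x -60..-12, y 12..60 mm. Starts flat on the bench under the shelf, about 50 mm of the arm's tip sticking out of the front, pinchable from above across its 48 mm width; its rib is under the deck.
- shelf_plate_rib (a point): Middle of the top of plate_shelf's grip rib, 36 mm above the plate's underside, over its centre of mass. The rib is 40 mm long (along x), 10 mm thick (y) and stands 24 mm above the plate's top. Axes as the plate's.
- plate_bench: Twin of plate_shelf: same L outline, same hand (not mirrored), same rib, origin and axes. Starts flat and free on the bench, rib up, turned any way.
- bench_plate_rib (a point): Middle of the top of plate_bench's grip rib, as on the other plate.
- tray: Fixed open rectangular sheet-steel tray on the bench, outside 210 x 114 x 16 mm, walls 4 mm, inside 202 x 106 mm, inner floor 4 mm above its underside. Origin: centre of its underside; x along its long side, z up. The plates fit only interlocked as a 192 x 96 mm rectangle: arms along the long side, one turned half round from the other, each foot beyond the other's arm tip.
- tray_place0 (a point): Point on the tray's inner floor (tray x -38, y -14 mm) where one plate's origin belongs, that plate's x and y axes along the tray's; this leaves about 3 mm at each gap. Axes as the tray's. Either plate may take either place.
- tray_place1 (a point): Point on the tray's inner floor (tray x +38, y +14 mm) where the other plate's origin belongs, that plate turned half round (its x and y axes opposite to the tray's).
- shelf: Fixed low welded steel shelf on the bench: deck 220 mm (x) x 260 mm (y), 4 mm thick, underside 50 mm above the bench, on four 16 mm square legs centred at x +-100, y +-120 mm; a 20 mm lip at the back. Origin: on the bench below the deck's centre; open front edge at x = -110 mm; -x points out of the front, roughly to the robot.
- jar: Glass jar with a metal lid, 68 mm across, about 80 mm high, standing on the middle of the shelf's deck; a bystander. Origin: centre of its underside, z along its axis.
- hex_key: Chrome hex key lying on the bench near the robot, 120 mm long with a 35 mm short leg, 8 mm thick; a bystander. Origin: under its long leg, near the middle.
- depth_tool: Orange aluminium tread depth tool lying on the bench beside the shelf, about 140 mm long, 50 mm wide at the cross bar, 12 mm high; a bystander. Origin: under the middle of its handle.
- cover0: Black lug nut cover, 34 mm across, 46 mm high, standing on the bench in front, between the shelf's lane and the other things; a bystander. Origin: centre of its underside.
- cover1: Black lug nut cover, 34 mm across, 46 mm high, standing on the bench at the back; a bystander. Origin: centre of its underside.
- cover2: Black lug nut cover, 34 mm across, 46 mm high, standing on the bench at the back right; a bystander. Origin: centre of its underside.
- cover3: Black lug nut cover, 34 mm across, 46 mm high, standing on the middle of the shelf's deck; a bystander. Origin: centre of its underside.
There are look-alikes about, which are no part of the job. What is shaped like the plate_bench but blue or brown is not meant.

How it is judged:
By the outcome, as a careful person would: the job done as asked, in the order asked, and still so for the second after the job is handed in, with the robot touching nothing.
It also fails if it takes over 72 s, if anything falls off the work surface, if the arm or the gripper's body presses on something with over 40 N, if the wrist force passes 120 N, or if a joint passes its speed limit or range.

## Working session

There is one attempt and no reset: what is moved stays moved. The work goes in short steps, Python scripts to look and compute and a tool call to move; the robot and the scene stay as the last step left them, time stands still between calls to the robot, and variables do not carry over. Pictures are saved under pics/ and viewed, and the job is handed in when it is done.

Besides the shell and the picture viewer there is one more tool, called as a command line: name --pt "numbers of a row" for each row, then --argument value for the rest. step_arm: Moves the arm, as the interface text tells. Its arguments: {"type":"object","properties":{"moves":{"type":"array","items":{"type":"array","items":{"type":"number"}}},"newtons":{"type":"number"}},"required":["moves"]}

```bash
mkdir -p pics; ls; cat > h.py <<'E'
from station import ctrl
import numpy as np, cv2, pickle
from scipy.spatial.transform import Rotation as R
def snap(n,f):
    o=ctrl.get_obs(); p=ctrl.get_image(n); cv2.imwrite(f'pics/{f}.png',p['color'][:,:,::-1]); pickle.dump((o,p),open(f'pics/{f}.pkl','wb')); return o,p
def load(f): return pickle.load(open(f'pics/{f}.pkl','rb'))
def px2w(p,uv,z):
    K=np.array(p['camera_matrix']);Rm=np.array(p['R']);t=np.array(p['t'])
    d=Rm.T@np.linalg.inv(K)@np.array([uv[0],uv[1],1.]); c=-Rm.T@t
    return c+d*(z-c[2])/d[2]
def w2px(p,X):
    c=np.array(p['R'])@np.array(X)+np.array(p['t']); k=np.array(p['camera_matrix'])@c; return k[:2]/k[2]
E
python3 - <<'E'
from h import *
names=["plate_shelf","plate_bench","tray","shelf","jar","hex_key","depth_tool","cover0"]
for n in ["scene","side","wrist"]:
    o,p=snap(n,n+'0')
    if n!='wrist': print(p['camera_matrix'],np.array(p['R']).tolist(),p['t'])
    else: print({k:v for k,v in p.items() if k!='color'})
    for q in names:
        print(n,q,[(np.round(d['bbox']).tolist(),round(d['p'],2)) for d in ctrl.spot_in(p,q)][:4])
print(o)
E
```

```text
pics
[[437.50365802   0.         269.70576574]
 [  0.         437.50365802 204.96917039]
 [  0.           0.           1.        ]] [[0.7840532274328288, 0.6203573552849814, -0.02042763559465861], [0.33155522049060615, -0.4464121923009493, -0.8311361442811195], [-0.5247205659373284, 0.6448820871360004, -0.5556936398534051]] [-0.41059192 -0.13443322  1.39048503]
scene plate_shelf [([325.0, 175.0, 342.0, 189.0], 0.61)]
scene plate_bench [([84.0, 310.0, 159.0, 382.0], 0.88), ([244.0, 216.0, 306.0, 244.0], 0.82), ([286.0, 137.0, 324.0, 161.0], 0.81), ([79.0, 227.0, 121.0, 278.0], 0.57)]
scene tray [([148.0, 251.0, 259.0, 322.0], 0.71)]
scene shelf [([326.0, 153.0, 432.0, 236.0], 0.87)]
scene jar [([377.0, 145.0, 402.0, 183.0], 0.75)]
scene hex_key [([155.0, 208.0, 198.0, 240.0], 0.67)]
scene depth_tool [([331.0, 234.0, 381.0, 249.0], 0.46)]
scene cover0 [([245.0, 172.0, 259.0, 191.0], 0.75), ([292.0, 271.0, 312.0, 292.0], 0.66), ([382.0, 185.0, 399.0, 204.0], 0.59)]
[[496.21439008   0.         278.79115632]
 [  0.         496.21439008 211.19069421]
 [  0.           0.           1.       
[... 1640 characters left out ...]
 405.0], 0.16)]
wrist depth_tool []
wrist cover0 []
{'t': 0.9, 'q': array([ 1.16097742e+00,  5.26786113e-02,  1.61287747e+00, -4.18297750e-06,
        1.47598182e+00, -1.19024025e-01]), 'dq': array([ 0.00052364, -0.00039661,  0.00172776,  0.00070656, -0.00084945,
       -0.000919  ]), 'effort': array([-2.33641922e-04, -3.93668497e+01, -3.70471215e+01, -1.02771539e-04,
        4.01638399e-04,  5.16941114e-06]), 'tool_pos': array([0.1792106 , 0.59875377, 0.19293032]), 'tool_rot': array([4.55168536e-01, 3.10842578e+00, 8.13044207e-05]), 'contact_force': array([-0.23775691,  0.28062271,  0.5491324 ]), 'wrist_torque': array([-0.06291129, -0.00494774,  0.02965228]), 'opening': 0.08544102925081808}
```

View pics/scene0.png

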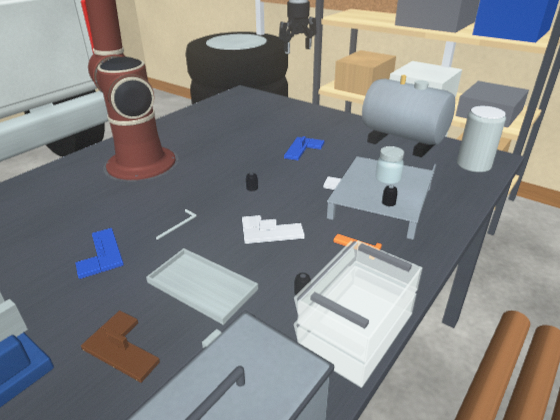

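View pics/side0.png

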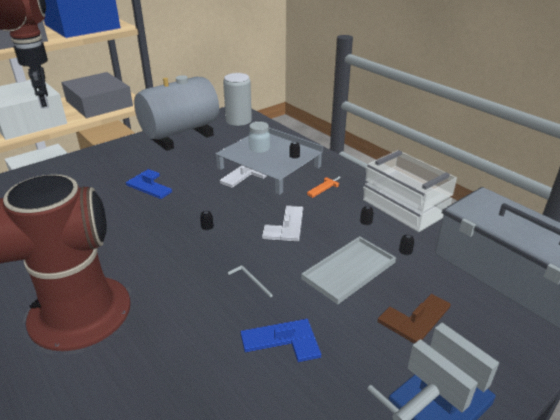

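View pics/wrist0.png

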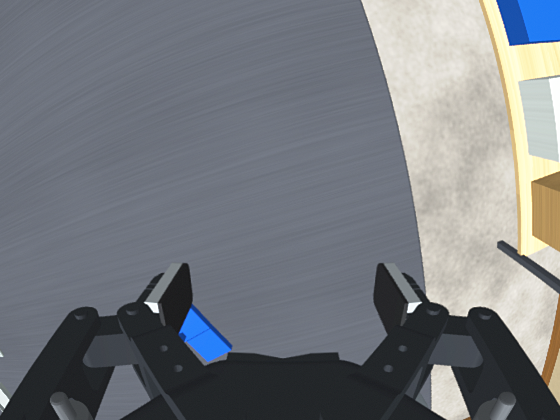

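Scene view: candidates for plate_bench are the blue ones (scene 304,148 and 100,253), the brown one (120,345) and the silver one (273,230). Silver fits, as the others are excluded by colour. plate_shelf is the silver tip at (333,182). I'll check both in enlarged crops.

```bash
python3 - <<'E'
import cv2,numpy as np
a=cv2.imread('pics/scene0.png');b=cv2.imread('pics/side0.png')
r=lambda im,x,y,w,h,s:cv2.resize(im[y:y+h,x:x+w],None,fx=s,fy=s,interpolation=cv2.INTER_CUBIC)
c=np.vstack([np.hstack([r(a,235,205,80,50,5),r(a,310,145,80,50,5)]),np.hstack([r(b,255,195,80,50,5),r(b,205,145,80,50,5)])])
cv2.imwrite('pics/c1.png',c)
c=np.vstack([np.hstack([r(a,140,240,133,100,3),r(b,290,230,133,100,3)]),np.hstack([r(a,320,140,133,100,3),r(b,205,110,133,100,3)])])
cv2.imwrite('pics/c2.png',c)
E
```

```text
(no output)
```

View pics/c1.png

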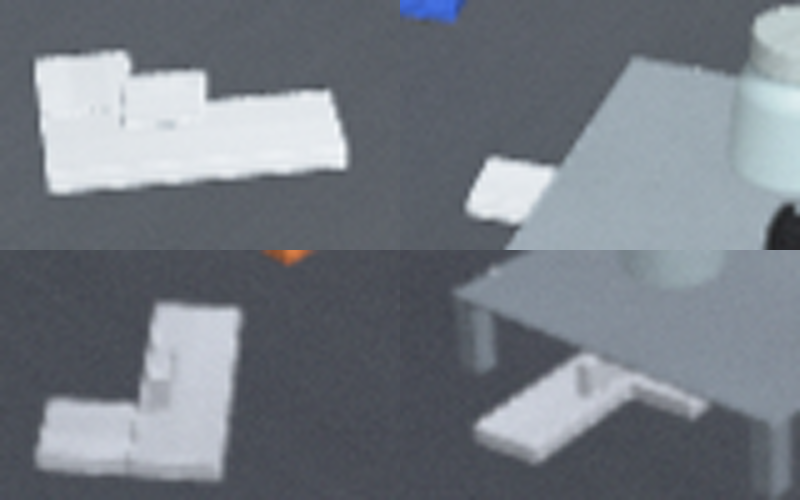

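View pics/c2.png

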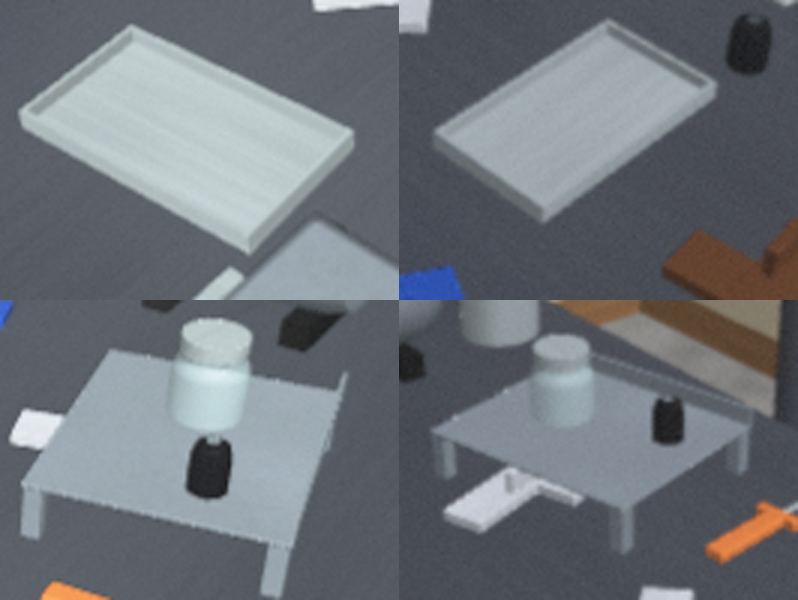

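```bash
cat >> h.py <<'E'
from scipy.optimize import least_squares
def fit(obs,x0):
    # obs: list of (pic, uv, local xyz(mm))
    def f(v,full=False):
        c,s=np.cos(v[2]),np.sin(v[2]); r=[]
        for p,uv,L in obs:
            L=np.array(L)/1000.
            X=[v[0]+c*L[0]-s*L[1],v[1]+s*L[0]+c*L[1],L[2]]
            r+=list(w2px(p,X)-uv)
        return np.array(r)
    s=least_squares(f,x0,loss='soft_l1'); return s.x,f(s.x).reshape(-1,2)
E
python3 - <<'E'
from h import *
_,S=load('scene0');_,D=load('side0')
def go(name,sc,so,sd,do,scale,xo=(0,0)):
    obs=[]
    for (u,v,L) in sc: obs.append((S,np.array([u/scale+so[0],v/scale+so[1]]),L))
    n=len(obs)
    for (u,v,L) in sd: obs.append((D,np.array([u/scale+do[0],v/scale+do[1]]),L))
    best=None
    for y in (0,1.57,3.14,-1.57):
        for ob in ([obs] ):
            g=px2w(obs[0][0],obs[0][1],0)
            x,r=fit(ob,[g[0],g[1],y])
            if best is None or np.abs(r).sum()<np.abs(best[1]).sum(): best=(x,r)
    print(name,np.round(best[0],4),np.degrees(best[0][2]).round(2),'\n',best[1].round(1).tolist())
    for oo in (obs[:n],obs[n:]):
        x,r=fit(oo,best[0]); print('   single',x.round(4),np.degrees(x[2]).round(2),np.abs(r).max().round(1))
go('bench',[(35,60,(-60,60,12)),(128,53,(-12,60,12)),(332,92,(84,12,12)),(347,153,(84,-36,12)),(46,180,(-60,-36,12))],(235,205),
 [(155,53,(84,12,12)),(242,60,(84,-36,12)),(222,213,(-60,-36,12)),(37,205,(-60,60,12)),(47,150,(-12,60,12))],(255,195),5)
go('shelfplate',[(90,157,(84,-36,12)),(66,208,(84,12,12))],(310,145),
 [(475-400,180,(84,-36,12)),(137,205,(84,12,12)),(230,118,(-12,12,12)),(294,158,(-12,60,12))],(205+80-80,145),5)
go('tray',[(20,112,(-105,57,16)),(132,25,(-105,-57,16)),(354,130,(105,-57,16)),(249,238,(105,57,16))][::1],(140,240),
 [],(290,230),3)
go('tray',[(20,112,(-105,57,16)),(132,25,(105,57,16)),(354,130,(105,-57,16)),(249,238,(-105,-57,16))],(140,240),
 [],(290,230),3)
for a in [px2w(S,(20/3+140,112/3+240),.016),px2w(S,(132/3+140,25/3+240),.016),px2w(S,(354/3+140,130/3+240),.016),px2w(S,(249/3+140,238/3+240),.016)]: print(a.round(3))
for u in [(36,132),(206,20),(317,84),(144,208)]: print('side',px2w(D,(u[0]/3+290,u[1]/3+230),.016).round(3))
go('shelf',[(108,50,(-110,130,54)),(22,183,(-110,-130,54)),(292,243,(110,-130,54))],(320,140),
 [(34,128,(-110,130,54)),(226,207,(-110,-130,54))],(205,110),3)
for n,b in [('c0',(245,172,259,191)),('c',(292,271,312,292)),('jarlid',(377,145,402,183))]: print(n,px2w(S,((b[0]+b[2])/2,(b[1]+b[3])/2),.023).round(3))
for b in [(401,235,416,255),(199,214,216,229),(363,210,375,224)]: print('side c',px2w(D,((b[0]+b[2])/2,(b[1]+b[3])/2),.023).round(3))
for u in [(158,237),(190,212),(197,216)]: print('hex',px2w(S,u,0).round(3))
for u in [(336,239),(378,248)]: print('depth',px2w(S,u,0.01).round(3))
E
```

```text
bench [ 0.553  -0.0452  0.7832] 44.88 
 [[-0.6, 0.2], [-0.3, -0.0], [-0.6, 0.1], [-0.2, -0.3], [-0.3, -0.5], [0.3, -0.7], [-0.1, -1.0], [0.1, -0.4], [0.0, -1.3], [0.5, -1.2]]
   single [ 0.554  -0.045   0.7796] 44.67 0.4
   single [ 0.5501 -0.048   0.788 ] 45.15 0.6
shelfplate [0.6253 0.2468 3.454 ] 197.9 
 [[-0.9, 0.6], [-0.3, -1.5], [0.0, -1.4], [0.1, -1.8], [0.3, 2.1], [0.1, -1.6]]
   single [0.6285 0.2435 3.4341] 196.76 1.1
   single [0.6206 0.2417 3.4672] 198.66 3.2
tray [ 0.5293 -0.2349  1.4704] 84.25 
 [[2.0, 0.8], [-3.0, 57.3], [-0.6, -28.9], [1.0, -85.9]]
   single [ 0.5293 -0.2349  1.4704] 84.25 85.9Traceback (most recent call last):
  File "<stdin>", line 21, in <module>
  File "<stdin>", line 16, in go
    return umr_maximum(a, axis, None, out, keepdims, initial, where)
ValueError: zero-size array to reduction operation maximum which has no identity
```

```bash
python3 - <<'E'
from h import *
_,S=load('scene0');_,D=load('side0')
sc=[px2w(S,(u/3+140,v/3+240),.016) for u,v in [(20,112),(132,25),(354,130),(249,238)]]
sd=[px2w(D,(u/3+290,v/3+230),.016) for u,v in [(36,132),(206,20),(317,84),(144,208)]]
print(np.round(sc,4),np.round(sd,4))
A=[(-1,-1),(-1,1),(1,1),(1,-1)]
for u,v in [(108,50),(22,183),(292,243)]: print('shelf s',px2w(S,(u/3+320,v/3+140),.054).round(4))
for u,v in [(34,128),(226,207)]: print('shelf d',px2w(D,(u/3+205,v/3+110),.054).round(4))
for n,b in [('c0',(245,172,259,191)),('c',(292,271,312,292))]: print(n,px2w(S,((b[0]+b[2])/2,(b[1]+b[3])/2),.023).round(3))
for b in [(401,235,416,255),(199,214,216,229),(363,210,375,224)]: print('side c',px2w(D,((b[0]+b[2])/2,(b[1]+b[3])/2),.023).round(3))
for u in [(158,237),(190,212),(197,216)]: print('hex',px2w(S,u,0).round(3))
for u in [(336,239),(378,248)]: print('depth',px2w(S,u,0.01).round(3))
E
```

```text
[[ 0.4568 -0.3348  0.016 ]
 [ 0.4481 -0.221   0.016 ]
 [ 0.6564 -0.2062  0.016 ]
 [ 0.6652 -0.3205  0.016 ]] [[ 0.4459 -0.2263  0.016 ]
 [ 0.6521 -0.2102  0.016 ]
 [ 0.6603 -0.3251  0.016 ]
 [ 0.4532 -0.3379  0.016 ]]
shelf s [0.5759 0.3424 0.054 ]
shelf s [0.6349 0.0919 0.054 ]
shelf s [0.8458 0.1437 0.054 ]
shelf d [0.5797 0.3403 0.054 ]
shelf d [0.6358 0.0888 0.054 ]
c0 [0.388 0.092 0.023]
c [ 0.73  -0.153  0.023]
side c [ 0.717 -0.317  0.023]
side c [0.381 0.08  0.023]
side c [ 0.729 -0.173  0.023]
hex [ 0.348 -0.218  0.   ]
hex [ 0.332 -0.096  0.   ]
hex [ 0.36  -0.098  0.   ]
depth [0.704 0.024 0.01 ]
depth [0.798 0.053 0.01 ]
```

Silver plate (scene 273,230) is confirmed as plate_bench, at about (0.553, -0.045), yaw 45°. The shelf plate's tip is near (0.545, 0.23), yaw ~197°. Next I move to look at the shelf tip with the wrist camera.

step_arm --pt "1 0.034 -0.043 0 3.75" --pt "1 0.034 -0.043 0 3.75" --pt "1 0.034 -0.043 0 3.75" --pt "1 0.034 -0.043 0 3.75" --pt "1 0.034 -0.043 0 3.75" --pt "1 0.034 -0.043 0 3.75" --pt "1 0.034 -0.043 0 3.75" --pt "1 0.034 -0.043 0 3.75" --pt "1 0.034 -0.043 0 3.75" --pt "1 0 0 0 0" --pt "1 0 0 0 0"

```text
t: 2.72
tool_pos: [0.4925, 0.1994, 0.1947]
tool_rot: [-0.499, 3.097, 0.006]
contact_force: [-0.1, 0.7, -0.4]
opening: 0.0852
```

```bash
cat >> h.py <<'E'
def wpose(o):
    T=np.eye(4);T[:3,:3]=R.from_rotvec(o['tool_rot']).as_matrix();T[:3,3]=o['tool_pos'];return T
def wpx2w(o,p,uv,z):
    K=p['camera_matrix'];d=(np.array(uv)-K[:2,2])/K[0,0];th=np.hypot(*d)
    ray=np.array([*(d/th*np.sin(th)),np.cos(th)]);T=wpose(o)@p['T_tool_cam']
    r=T[:3,:3]@ray;c=T[:3,3];return c+r*(z-c[2])/r[2]
def w2wpx(o,p,X):
    T=np.linalg.inv(wpose(o)@p['T_tool_cam']);c=T[:3,:3]@np.array(X)+T[:3,3]
    th=np.arctan2(np.hypot(c[0],c[1]),c[2]);K=p['camera_matrix'];return K[:2,2]+K[0,0]*th*c[:2]/np.hypot(c[0],c[1])
def jaw(o):
    m=R.from_rotvec(o['tool_rot']).as_matrix();return np.degrees(np.arctan2(m[1,1],m[0,1]))
def topdown(o,p,cx,cy,z,half,name,pxmm=2.0,yaw=0.):
    # rectified world-aligned picture at height z: right = rotated x axis, up = y
    n=int(2*half*1000*pxmm);u=(np.arange(n)-n/2)/1000/pxmm
    gx,gy=np.meshgrid(u,-u);c,s=np.cos(yaw),np.sin(yaw)
    X=np.stack([cx+c*gx-s*gy,cy+s*gx+c*gy,np.full_like(gx,z)],-1)
    T=np.linalg.inv(wpose(o)@p['T_tool_cam']);C=X@T[:3,:3].T+T[:3,3]
    h=np.hypot(C[...,0],C[...,1]);th=np.arctan2(h,C[...,2]);K=p['camera_matrix']
    m=(K[0,0]*th/h)[...,None]*C[...,:2]+K[:2,2]
    im=cv2.remap(p['color'],m[...,0].astype(np.float32),m[...,1].astype(np.float32),cv2.INTER_LINEAR)
    cv2.imwrite(f'pics/{name}.png',im[:,:,::-1]);return im
E
python3 - <<'E'
from h import *
o,p=snap('wrist','w1');print(o['tool_pos'],jaw(o),o['q'])
topdown(o,p,0.56,0.22,0.012,0.15,'w1td')
E
```

```text
[0.4925406 0.1994417 0.1947152] 108.32353282770273 [ 0.24278298 -0.1785194   1.83078246  0.00310519  1.48407673 -1.6480728 ]
```

View pics/w1.png

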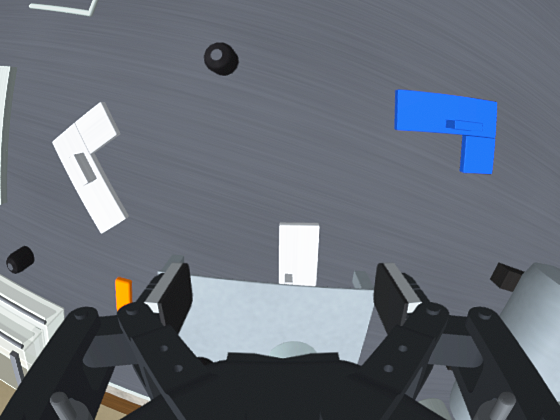

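View pics/w1td.png

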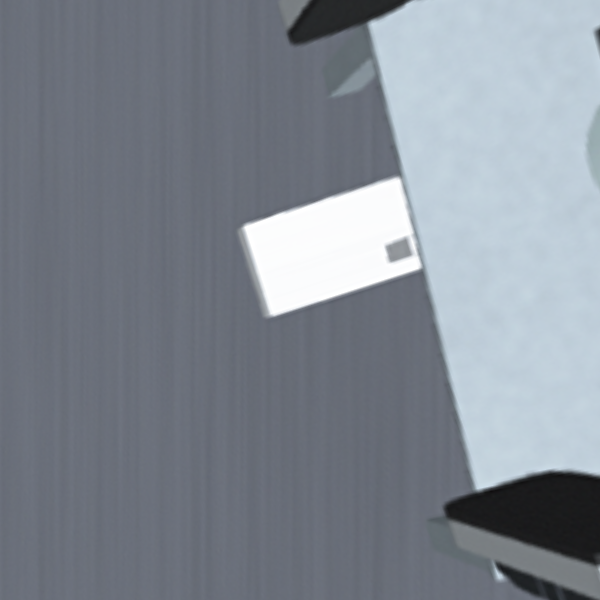

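Wrist view: white tip at (299,253), width edges at columns 280–319, deck edge at row ~285. In the rectified view the tip's corners are (243,228) and (268,317), so yaw ≈ 197.8° and tip middle ≈ (0.538, 0.234). I go to (0.555, 0.240) and descend.

step_arm --pt "1 0.031 0.02 0 -0.5" --pt "1 0.031 0.02 0 0" --pt "1 0 0 0 0" --pt "1 0 0 -0.05 0" --pt "1 0 0 -0.05 0" --pt "1 0 0 -0.04 0" --pt "1 0 0 0 0" --pt "1 0 0 0 0"

```text
t: 3.78
tool_pos: [0.5487, 0.2492, 0.0556]
tool_rot: [-0.507, 3.091, 0.007]
contact_force: [-0.0, 0.5, 0.1]
opening: 0.0854
```

```bash
python3 - <<'E'
from h import *
o,p=snap('wrist','w2');print(o['tool_pos'],jaw(o),o['contact_force'])
topdown(o,p,0.56,0.23,0.012,0.10,'w2td',3)
E
```

```text
[0.54874373 0.24922036 0.05557015] 108.62345056474507 [-0.00579679  0.46615503  0.07671365]
```

View pics/w2td.png

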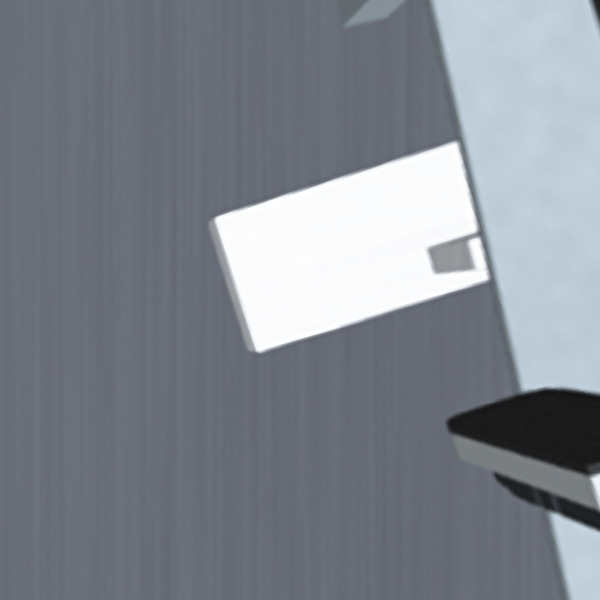

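step_arm --pt "1 0.008 -0.008 0 -0.8" --pt "1 0 0 -0.025 0" --pt "1 0 0 -0.02 0" --pt "1 0 0 0 0" --pt "1 0 0 0 0" --newtons 30

```text
t: 4.45
tool_pos: [0.564, 0.2412, 0.018]
tool_rot: [-0.479, 3.081, 0.008]
contact_force: [-0.4, 0.0, -0.1]
opening: 0.0854
```

step_arm --pt "1 -0.007 0 0 0" --pt "1 0 0 -0.01 0" --pt "1 0 0 0 0" --pt "1 0 0 0 0"

```text
t: 4.95
tool_pos: [0.5574, 0.2416, 0.0091]
tool_rot: [-0.479, 3.079, 0.009]
contact_force: [-0.3, -0.7, 0.5]
opening: 0.0854
```

```bash
python3 - <<'E'
from h import *
o=ctrl.get_obs();print(o['tool_pos'],jaw(o),o['contact_force'],o['q'])
E
```

```text
[0.55743323 0.24164345 0.00906336] 107.70020192041989 [-0.3132529  -0.73709061  0.53354257] [ 0.2854033   0.17334799  1.80797818  0.00252138  1.13402436 -1.59533452]
```

step_arm --pt "1 0 0 -0.009 0" --pt "1 0 0 0 0" --pt "0 0 0 0 0" --pt "0 0 0 0 0" --pt "0 0 0 0 0" --pt "0 0 0 0 0" --pt "0 0 0 0 0" --pt "0 0 0 0 0" --newtons 30

```text
t: 5.95
tool_pos: [0.5578, 0.2417, -0.0003]
tool_rot: [-0.479, 3.078, 0.009]
contact_force: [0.5, -0.2, 0.4]
opening: 0.0002
```

```bash
python3 - <<'E'
from h import *
o,p=snap('wrist','w3');print(o['tool_pos'],jaw(o),o['contact_force'],o['opening'],R.from_rotvec(o['tool_rot']).as_matrix()[:,2])
E
```

```text
[ 5.57805527e-01  2.41748220e-01 -2.55659195e-04] 107.70146447493659 [ 0.46881616 -0.23554609  0.4004456 ] 0.00019016433767248938 [ 0.02507348  0.00974201 -0.99963814]
```

View pics/w3.png

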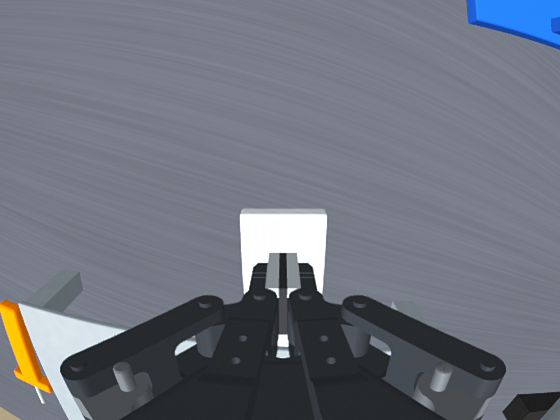

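```bash
python3 - <<'E'
from h import *
o,p=load('pics'[:0]+'w3')
T=wpose(o)
for d in (0,-.012,-.019): print(d,w2wpx(o,p,(T@[0,0,d,1])[:3]))
for s in (-.011,.011): print(s,w2wpx(o,p,(T@[s,0,0,1])[:3]),w2wpx(o,p,(T@[s,0,-.012,1])[:3]))
im=cv2.resize(p['color'][190:330,200:370],None,fx=4,fy=4,interpolation=cv2.INTER_CUBIC);cv2.imwrite('pics/w3c.png',im[:,:,::-1])
_,p=snap('side','s1');im=cv2.resize(p['color'][80:220,180:330],None,fx=4,fy=4,interpolation=cv2.INTER_CUBIC);cv2.imwrite('pics/s1c.png',im[:,:,::-1])
E
```

```text
0 [283.68918672 240.2091205 ]
-0.012 [283.74414114 248.1064556 ]
-0.019 [283.77918391 253.17073989]
-0.011 [283.67214284 256.99577912] [283.72381336 265.68883939]
0.011 [283.70470785 222.70420593] [283.76281754 229.67548509]
```

View pics/w3c.png

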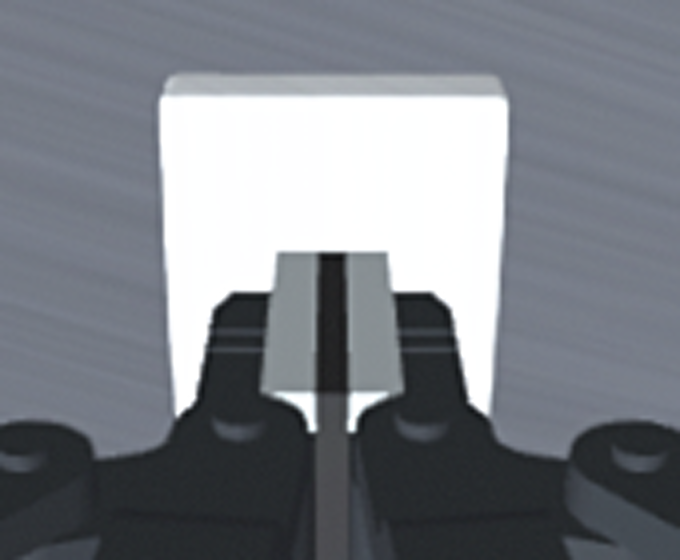

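View pics/s1c.png

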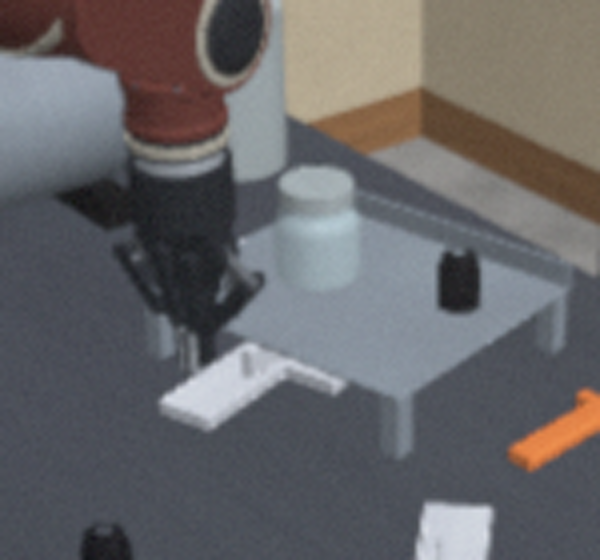

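```bash
python3 - <<'E'
from h import *
o,p=snap('side','s2');T=wpose(o)
f=lambda X:(((w2px(p,X)-[180,80])*4).round(0))
print('tcp',f(T[:3,3]),'up19',f((T@[0,0,-.019,1])[:3]),'up54+19',f((T@[0,0,-.073,1])[:3]),'plate tip',f([.539,.235,.012]))
o,p=snap('scene','sc2')
f=lambda X:(((w2px(p,X)-[280,90])*4).round(0))
print('tcp',f(T[:3,3]),'up19',f((T@[0,0,-.019,1])[:3]),'up54+19',f((T@[0,0,-.073,1])[:3]),'plate tip',f([.539,.235,.012]))
im=cv2.resize(p['color'][90:230,280:430],None,fx=4,fy=4,interpolation=cv2.INTER_CUBIC);cv2.imwrite('pics/sc2c.png',im[:,:,::-1])
E
```

```text
tcp [197. 410.] up19 [195. 389.] up54+19 [189. 327.] plate tip [180. 407.]
tcp [205. 380.] up19 [206. 357.] up54+19 [209. 290.] plate tip [179. 361.]
```

View pics/sc2c.png

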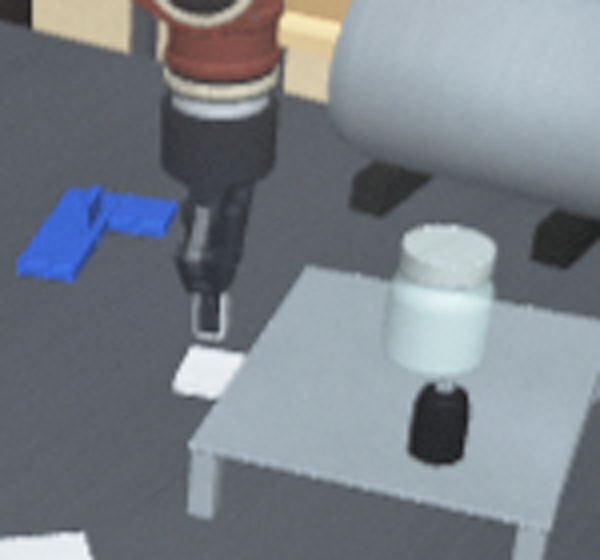

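```bash
python3 - <<'E'
from h import *
_,S=load('sc2');_,D=load('s2');o,W=load('w3')
for z in (0,.012,.03,.04,.05): print(z,px2w(S,(332.2,174.5),z).round(3),px2w(D,(229.5,172.5),z).round(3),wpx2w(o,W,(283,253),z).round(3))
print(o['tool_pos'])
for X in ([.539,.235,.012],): print(w2wpx(o,W,X))
E
```

```text
0 [0.528 0.294 0.   ] [0.592 0.29  0.   ] [0.566 0.244 0.   ]
0.012 [0.539 0.276 0.012] [0.581 0.273 0.012] [0.56  0.242 0.012]
0.03 [0.554 0.249 0.03 ] [0.564 0.247 0.03 ] [0.552 0.239 0.03 ]
0.04 [0.563 0.233 0.04 ] [0.555 0.232 0.04 ] [0.548 0.238 0.04 ]
0.05 [0.572 0.218 0.05 ] [0.546 0.217 0.05 ] [0.543 0.237 0.05 ]
[ 5.57805527e-01  2.41748220e-01 -2.55659195e-04]
[282.49827937 215.09350408]
```

The pictures disagree with the reported pose. Scene and side triangulate the shut fingertips to z ≈ 0.035, right xy, while the state says z ≈ 0. The fingers closed on air above the plate, touching nothing, so the tips really end about 35 mm short of the reported TCP. I'll open to 0.7 and measure the tips again.

step_arm --pt "0.7 0 0 0 0" --pt "0.7 0 0 0 0" --pt "0.7 0 0 0 0" --pt "0.7 0 0 0 0" --pt "0.7 0 0 0 0"

```text
t: 6.78
tool_pos: [0.5577, 0.2417, -0.0004]
tool_rot: [-0.479, 3.078, 0.009]
contact_force: [-0.8, 0.1, 0.2]
opening: 0.0599
```

```bash
python3 - <<'E'
from h import *
o,p=snap('wrist','w4');print(o['tool_pos'],o['opening'],o['contact_force'])
a=cv2.resize(p['color'][190:330,180:390],None,fx=2.8,fy=2.8,interpolation=cv2.INTER_CUBIC)
T=wpose(o)
for z in (0,-.02,-.035,-.045):
  for y in (-.03,.03): print(z,y,((w2wpx(o,p,(T@[.011,y,z,1])[:3])-[180,190])*2.8).round(0))
cv2.imwrite('pics/w4c.png',a[:,:,::-1])
_,s=snap('side','s4');_,c=snap('scene','c4')
im=np.hstack([cv2.resize(s['color'][100:200,190:290],None,fx=4,fy=4,interpolation=cv2.INTER_CUBIC),cv2.resize(c['color'][120:220,280:380],None,fx=4,fy=4,interpolation=cv2.INTER_CUBIC)])
cv2.imwrite('pics/s4c.png',im[:,:,::-1])
E
```

```text
[ 5.57741237e-01  2.41690701e-01 -3.61731123e-04] 0.05989267297625328 [-0.76930182  0.12897716  0.21331982]
0 -0.03 [148.  91.]
0 0.03 [433.  91.]
-0.02 -0.03 [132. 125.]
-0.02 0.03 [449. 125.]
-0.035 -0.03 [119. 155.]
-0.035 0.03 [463. 155.]
-0.045 -0.03 [108. 178.]
-0.045 0.03 [474. 178.]
```

View pics/w4c.png

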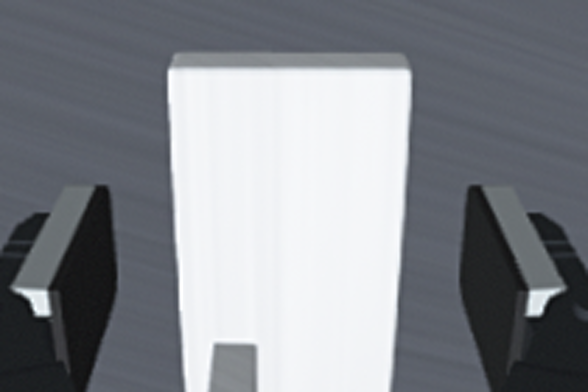

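View pics/s4c.png

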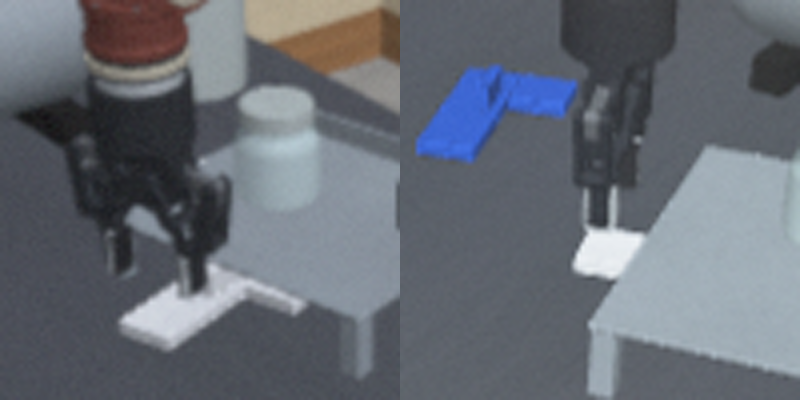

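At 60 mm opening the tips are ~47 mm behind the reported TCP (37 shut, about 42 at 48 mm). So the pinch needs a reported z ≈ -0.038. I descend in small rows, watching the force.

step_arm --pt "0.7 0 0 -0.01 0" --pt "0.7 0 0 0 0" --pt "0.7 0 0 -0.01 0" --pt "0.7 0 0 0 0" --pt "0.7 0 0 -0.01 0" --pt "0.7 0 0 0 0"

```text
t: 7.68
tool_pos: [0.557, 0.2415, -0.0334]
tool_rot: [-0.48, 3.08, 0.009]
contact_force: [0.5, 0.8, -0.1]
opening: 0.0597
```

```bash
python3 - <<'E'
from h import *
o,p=snap('wrist','w5');print(o['tool_pos'],jaw(o),o['opening'],o['contact_force'],R.from_rotvec(o['tool_rot']).as_matrix()[:,2])
_,s=snap('side','s5');_,c=snap('scene','c5')
im=np.hstack([cv2.resize(s['color'][100:200,190:290],None,fx=4,fy=4,interpolation=cv2.INTER_CUBIC),cv2.resize(c['color'][120:220,280:380],None,fx=4,fy=4,interpolation=cv2.INTER_CUBIC)])
cv2.imwrite('pics/s5c.png',im[:,:,::-1])
E
```

```text
[ 0.55697655  0.24148287 -0.03341554] 107.69911262350402 0.05968917875714932 [ 0.51103645  0.78198394 -0.05673092] [ 0.02335909  0.00922834 -0.99968455]
```

View pics/s5c.png

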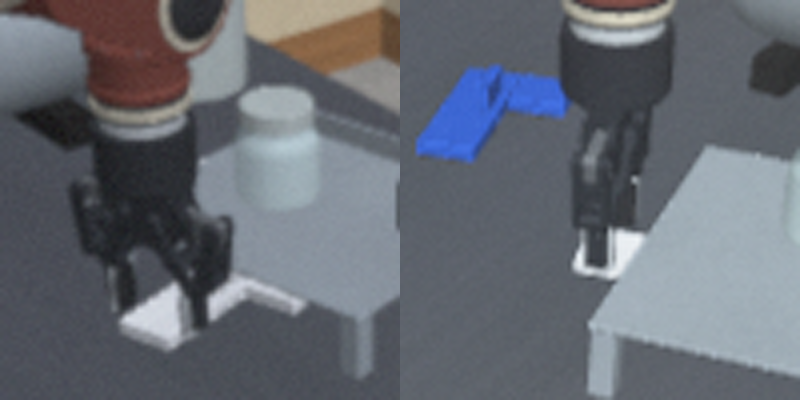

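View pics/w5.png

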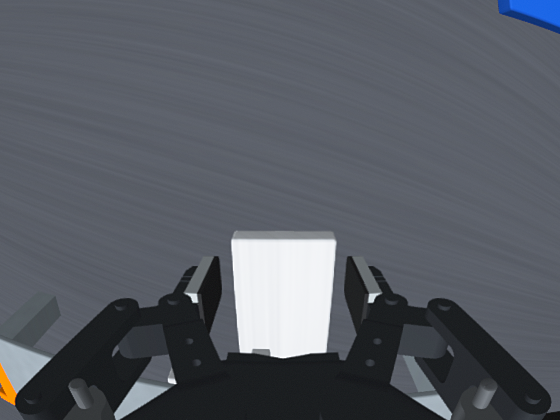

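Fingers straddle the tip: pads at columns 218 and 347, plate 232–336. Down 4 mm more, then close.

step_arm --pt "0.7 0 0 -0.004 0" --pt "0.7 0 0 0 0" --pt "0.3 0 0 0 0" --pt "0.3 0 0 0 0" --pt "0.3 0 0 0 0" --pt "0.3 0 0 0 0" --newtons 40

```text
t: 8.57
tool_pos: [0.5593, 0.2422, -0.0348]
tool_rot: [-0.479, 3.075, 0.01]
contact_force: [0.0, -0.5, 0.8]
opening: 0.0459
```

step_arm --pt "0.3 -0.005 -0.0015 0 0" --pt "0.3 -0.0095 -0.003 0 0" --pt "0.3 -0.0095 -0.003 0 0" --pt "0.3 -0.0095 -0.003 0 0"

```text
t: 9.07
tool_pos: [0.5243, 0.2312, -0.0348]
tool_rot: [-0.479, 3.074, 0.01]
contact_force: [0.4, 0.2, -0.4]
opening: 0.0466
```

```bash
python3 - <<'E'
from h import *
o=ctrl.get_obs();print(o['tool_pos'],jaw(o),o['opening'],o['contact_force'],R.from_rotvec(o['tool_rot']).as_matrix()[:,2])
_,s=snap('side','s6')
im=cv2.resize(s['color'][90:240,150:350],None,fx=4,fy=4,interpolation=cv2.INTER_CUBIC)
cv2.imwrite('pics/s6c.png',im[:,:,::-1])
E
```

```text
[ 0.52429273  0.23122213 -0.03481315] 107.70000002457428 0.04656294479781826 [ 0.44034413  0.22948413 -0.43106446] [ 0.02930758  0.01109489 -0.99950886]
```

View pics/s6c.png

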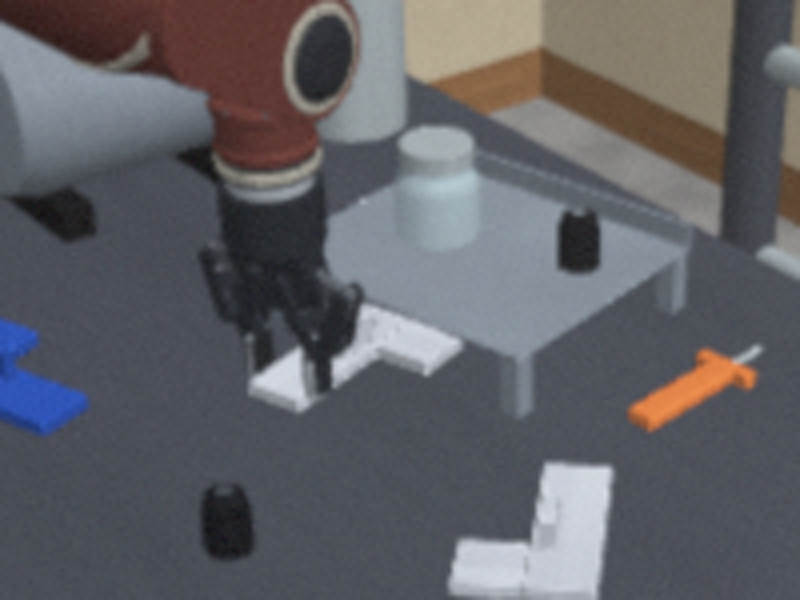

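The plate follows the gripper flat. I continue the draw.

step_arm --pt "0.3 -0.0095 -0.003 0 0" --pt "0.3 -0.0095 -0.003 0 0" --pt "0.3 -0.0095 -0.003 0 0" --pt "0.3 -0.0095 -0.003 0 0" --pt "0.3 -0.0095 -0.003 0 0" --pt "0.3 -0.0095 -0.003 0 0" --pt "0.3 -0.0095 -0.003 0 0" --pt "0.3 -0.0095 -0.003 0 0" --pt "0.3 -0.0095 -0.003 0 0" --pt "0.3 -0.0095 -0.003 0 0" --pt "0.3 -0.005 -0.0015 0 0" --pt "0.3 0 0 0 0"

```text
t: 10.62
tool_pos: [0.4155, 0.1971, -0.0348]
tool_rot: [-0.479, 3.075, 0.01]
contact_force: [0.9, -0.1, -1.1]
opening: 0.0465
```

```bash
python3 - <<'E'
from h import *
o=ctrl.get_obs();print(o['tool_pos'],jaw(o),o['opening'],o['contact_force'],R.from_rotvec(o['tool_rot']).as_matrix()[:,2])
_,s=snap('side','s7');_,c=snap('scene','c7')
im=np.vstack([cv2.resize(s['color'][110:220,150:350],None,fx=2.6,fy=2.6,interpolation=cv2.INTER_CUBIC),cv2.resize(c['color'][110:220,210:410],None,fx=2.6,fy=2.6,interpolation=cv2.INTER_CUBIC)])
cv2.imwrite('pics/s7c.png',im[:,:,::-1])
E
```

```text
[ 0.41554615  0.19707629 -0.03484753] 107.70676466924921 0.046473435796854805 [ 0.88261569 -0.08323492 -1.10413217] [ 0.02847752  0.0107813  -0.99953629]
```

View pics/s7c.png

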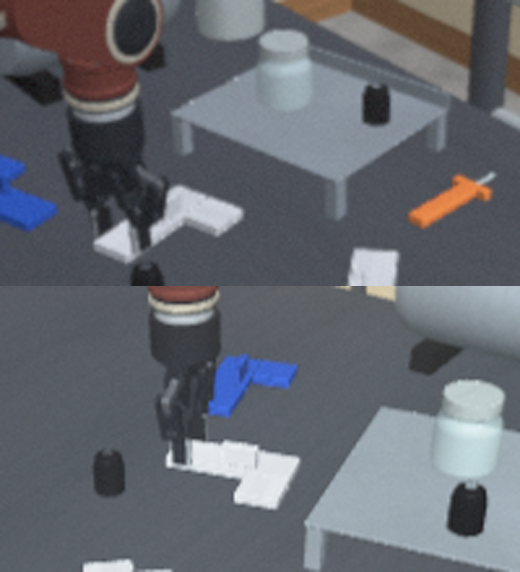

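Fully clear of the shelf in both views. I release it and rise straight up.

step_arm --pt "0.7 0 0 0 0" --pt "0.7 0 0 0 0" --pt "0.7 0 0 0 0" --pt "0.7 0 0 0 0" --pt "0.7 0 0 0.02 0" --pt "0.7 0 0 0.04 0" --pt "0.7 0 0 0.06 0" --pt "0.7 0 0 0.06 0" --pt "0.7 0 0 0.06 0" --pt "0.7 0 0 0 0" --pt "0.7 0 0 0 0"

```text
t: 12.1
tool_pos: [0.4123, 0.1961, 0.2112]
tool_rot: [-0.479, 3.079, 0.009]
contact_force: [-0.6, -0.1, -0.3]
opening: 0.0597
```

```bash
python3 - <<'E'
from h import *
o,p=snap('wrist','w8');print(o['tool_pos'],jaw(o),o['opening'],o['contact_force'],o['q'],R.from_rotvec(o['tool_rot']).as_matrix()[:,2])
topdown(o,p,0.47,0.21,0.012,0.12,'w8td',2.5)
E
```

```text
[0.41229807 0.19605159 0.21117675] 107.70066509307863 0.05970929823703982 [-0.56090981 -0.13158135 -0.29830563] [ 0.27888992 -0.40197451  1.98219176  0.00244098  1.53560954 -1.60087424] [ 0.02409604  0.00943749 -0.9996651 ]
```

View pics/w8.png

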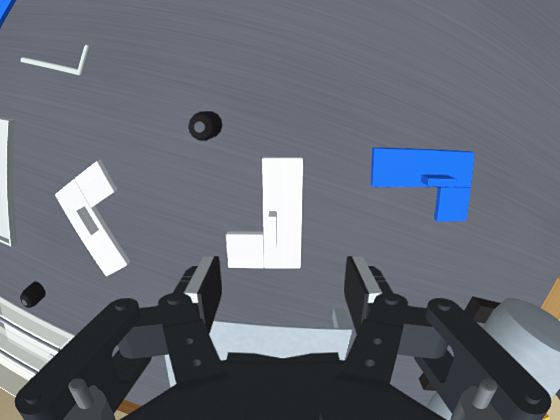

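View pics/w8td.png

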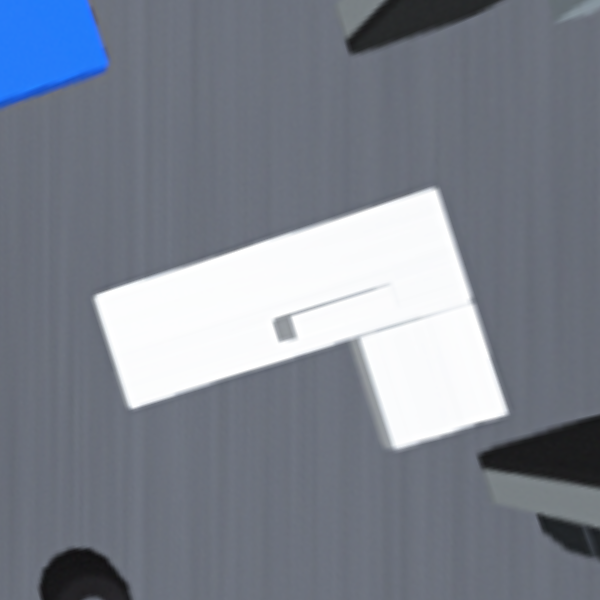

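Shelf plate lies flat and free, rectified corners (95,296), (131,408), (437,188), (507,411). Next I view the tray and bench plate from the wrist.

step_arm --pt "0.7 0.021 -0.043 0.002 0" --pt "0.7 0.021 -0.043 0.002 0" --pt "0.7 0.021 -0.043 0.002 0" --pt "0.7 0.021 -0.043 0.002 0" --pt "0.7 0.021 -0.043 0.002 0" --pt "0.7 0.021 -0.043 0.002 0" --pt "0.7 0.021 -0.043 0.002 0" --pt "0.7 0.021 -0.043 0.002 0" --pt "0.7 0 0 0 0" --pt "0.7 0 0 0 0" --pt "0.7 0 0 0 0"

```text
t: 13.52
tool_pos: [0.5736, -0.1557, 0.2029]
tool_rot: [0.488, -3.095, -0.034]
contact_force: [0.4, -0.4, -0.3]
opening: 0.0597
```

```bash
python3 - <<'E'
from h import *
o,p=snap('wrist','w9');print(o['tool_pos'],jaw(o),o['contact_force'],R.from_rotvec(o['tool_rot']).as_matrix()[:,2])
topdown(o,p,0.555,-0.273,0.016,0.15,'w9tr',2.)
topdown(o,p,0.555,-0.045,0.012,0.12,'w9bp',2.5)
E
```

```text
[ 0.57361257 -0.15566048  0.20288792] 107.89800356604017 [ 0.36208335 -0.40787099 -0.26752453] [-0.01114221  0.01993491 -0.99973919]
```

View pics/w9.png

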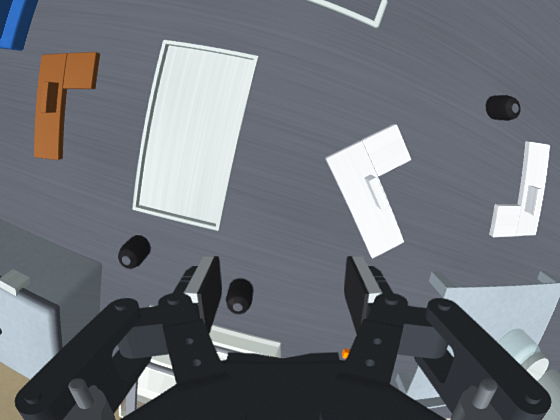

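View pics/w9tr.png

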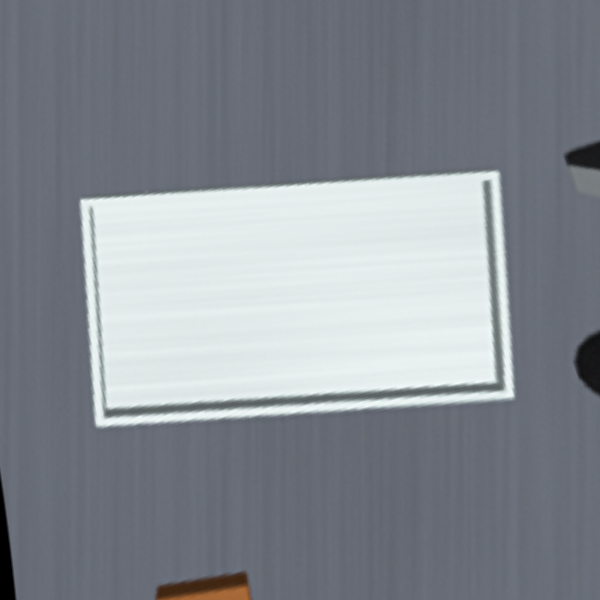

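View pics/w9bp.png

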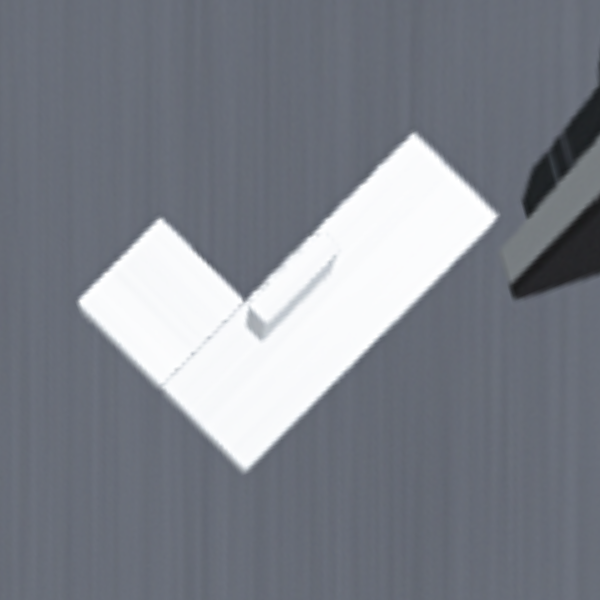

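Tray: rectified corners (81,200), (498,172), (514,397), (97,427), so centre (0.554, -0.2725), yaw 4.0°, matching the fixed cameras. Bench plate origin is (0.551, -0.046), yaw 45°. Shelf plate goes to place1, bench plate to place0. I go to the bench plate's rib first, jaw at 135°.

step_arm --pt "0.5 -0.0057 0.0275 -0.02 6.8" --pt "0.5 -0.0057 0.0275 -0.03 6.8" --pt "0.5 -0.0057 0.0275 -0.03 6.8" --pt "0.5 -0.0057 0.0275 -0.03 6.8" --pt "0.5 0 0 -0.03 0" --pt "0.5 0 0 0 0" --pt "0.5 0 0 0 0"

```text
t: 14.45
tool_pos: [0.549, -0.0366, 0.0633]
tool_rot: [1.238, -2.881, -0.026]
contact_force: [-0.2, -0.2, -0.1]
opening: 0.0427
```

```bash
cat >> h.py <<'E'
def rep(o):
    print('tcp',o['tool_pos'].round(4),'jaw',round(jaw(o),2),'open',round(o['opening'],4),'F',o['contact_force'].round(1),'tilt',R.from_rotvec(o['tool_rot']).as_matrix()[:2,2].round(4),'t',o['t'])
E
python3 - <<'E'
from h import *
o,p=snap('wrist','w10');rep(o)
topdown(o,p,0.551,-0.046,0.012,0.1,'w10td',3,np.radians(45))
E
```

```text
tcp [ 0.549  -0.0366  0.0633] jaw 136.49 open 0.0427 F [-0.2 -0.2 -0.1] tilt [-0.0117  0.0131] t 14.45
```

View pics/w10.png

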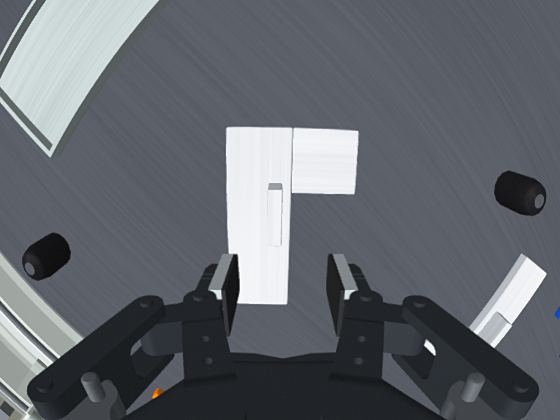

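View pics/w10td.png

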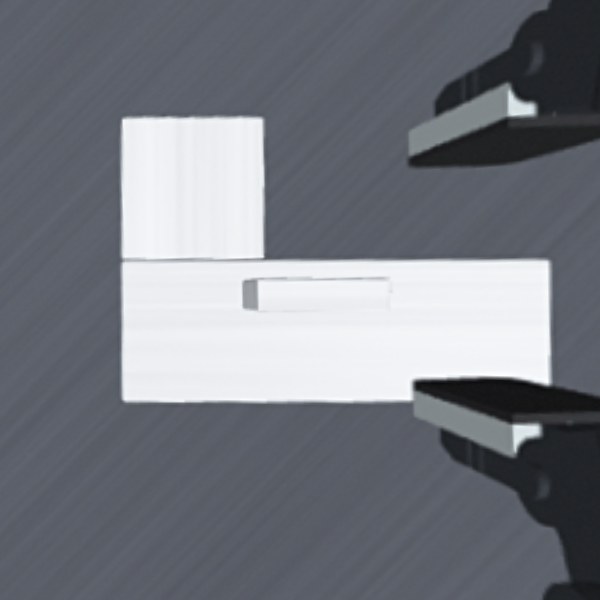

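step_arm --pt "0.5 0.001 -0.0085 0 -1.5" --pt "0.5 0 0 0 0" --pt "0.5 0 0 -0.015 0" --pt "0.5 0 0 -0.015 0" --pt "0.5 0 0 0 0" --pt "0.5 0 0 0 0"

```text
t: 15.25
tool_pos: [0.5515, -0.0471, 0.0336]
tool_rot: [1.196, -2.903, -0.023]
contact_force: [-0.7, -0.4, -0.3]
opening: 0.0428
```

```bash
python3 - <<'E'
from h import *
o,p=snap('wrist','w11');rep(o)
topdown(o,p,0.550,-0.045,0.036,0.08,'w11td',3,np.radians(45))
E
```

```text
tcp [ 0.5515 -0.0471  0.0336] jaw 134.77 open 0.0428 F [-0.7 -0.4 -0.3] tilt [-0.0078  0.0126] t 15.25
```

View pics/w11.png

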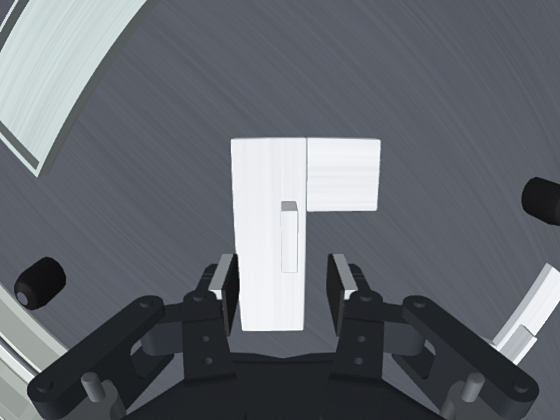

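View pics/w11td.png

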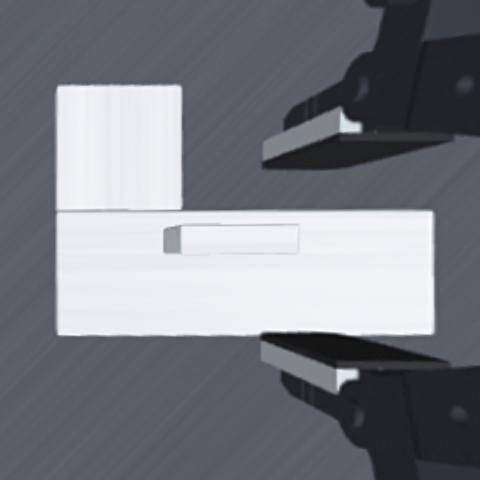

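step_arm --pt "0.5 -0.002 0.002 0 0.2" --pt "0.5 0 0 -0.015 0" --pt "0.5 0 0 -0.015 0" --pt "0.5 0 0 -0.01 0" --pt "0.5 0 0 0 0" --pt "0.5 0 0 0 0"

```text
t: 16.05
tool_pos: [0.5489, -0.0447, -0.0096]
tool_rot: [1.201, -2.899, -0.024]
contact_force: [-0.2, -0.2, 1.2]
opening: 0.0426
```

```bash
python3 - <<'E'
from h import *
o,p=snap('wrist','w12');rep(o)
im=cv2.resize(p['color'][170:370,160:420],None,fx=2.5,fy=2.5,interpolation=cv2.INTER_CUBIC);cv2.imwrite('pics/w12c.png',im[:,:,::-1])
E
```

```text
tcp [ 0.5489 -0.0447 -0.0096] jaw 135.01 open 0.0426 F [-0.2 -0.2  1.2] tilt [-0.0086  0.0127] t 16.05
```

View pics/w12c.png

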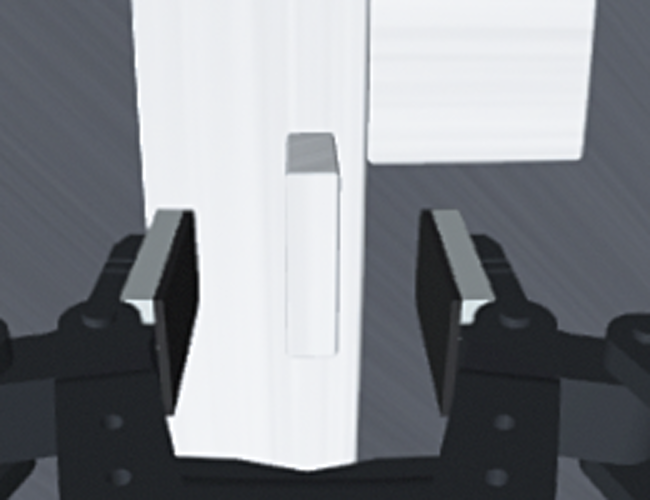

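step_arm --pt "0.5 0.001 0 -0.008 0" --pt "0.5 0 0 -0.005 0" --pt "0.5 0 0 0 0" --pt "0 0 0 0 0" --pt "0 0 0 0 0" --pt "0 0 0 0 0" --pt "0 0 0 0 0" --pt "0 0 0 0 0" --newtons 60

```text
t: 17.1
tool_pos: [0.5507, -0.0447, -0.0221]
tool_rot: [1.202, -2.901, -0.022]
contact_force: [-0.3, 0.9, -0.6]
opening: 0.0087
```

```bash
python3 - <<'E'
from h import *
o,p=snap('wrist','w13');rep(o)
im=cv2.resize(p['color'][170:370,160:420],None,fx=2.5,fy=2.5,interpolation=cv2.INTER_CUBIC);cv2.imwrite('pics/w13c.png',im[:,:,::-1])
E
```

```text
tcp [ 0.5507 -0.0447 -0.0221] jaw 135.01 open 0.0087 F [-0.3  0.9 -0.6] tilt [-0.0069  0.0125] t 17.1
```

View pics/w13c.png

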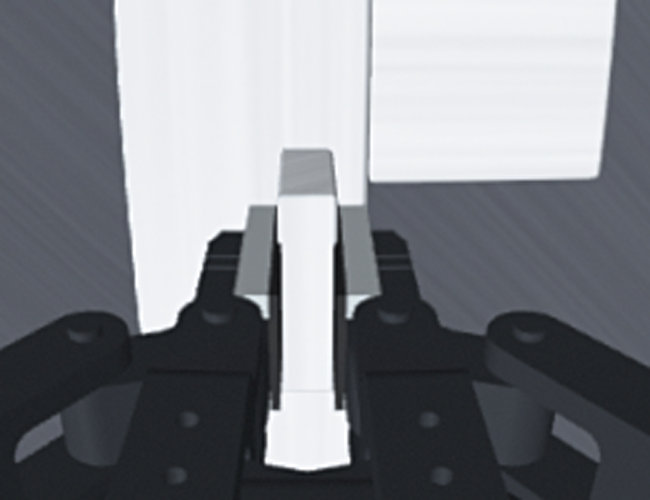

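Rib gripped (opening 8.7 mm, rib centred between the pads). I lift and carry it to above place0.

step_arm --pt "0 0 0 0.02 0" --pt "0 0 0 0.03 0" --pt "0 0 0 0.03 0" --pt "0 0 0 0 0" --pt "0 -0.005 -0.03 0 -6" --pt "0 -0.005 -0.03 0 -6" --pt "0 -0.005 -0.03 0 -6" --pt "0 -0.005 -0.03 0 -6" --pt "0 -0.005 -0.03 0 -6" --pt "0 -0.005 -0.03 0 -6" --pt "0 -0.003 -0.03 0 -5" --pt "0 0 -0.01 0 0" --pt "0 0 0 0 0" --pt "0 0 0 0 0"

```text
t: 18.9
tool_pos: [0.5062, -0.265, 0.0489]
tool_rot: [0.078, -3.129, -0.046]
contact_force: [-0.1, 0.5, -3.6]
opening: 0.0088
```

```bash
python3 - <<'E'
from h import *
o,p=snap('wrist','w14');rep(o)
topdown(o,p,0.554,-0.2725,0.016,0.14,'w14td',2,np.radians(4))
_,s=snap('side','s14')
im=cv2.resize(s['color'][180:330,250:450],None,fx=3,fy=3,interpolation=cv2.INTER_CUBIC);cv2.imwrite('pics/s14c.png',im[:,:,::-1])
E
```

```text
tcp [ 0.5062 -0.265   0.0489] jaw 92.84 open 0.0088 F [-0.1  0.5 -3.6] tilt [-0.0121  0.0292] t 18.9
```

View pics/w14.png

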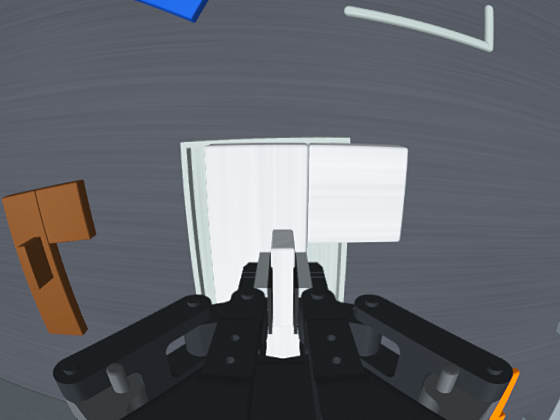

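View pics/w14td.png

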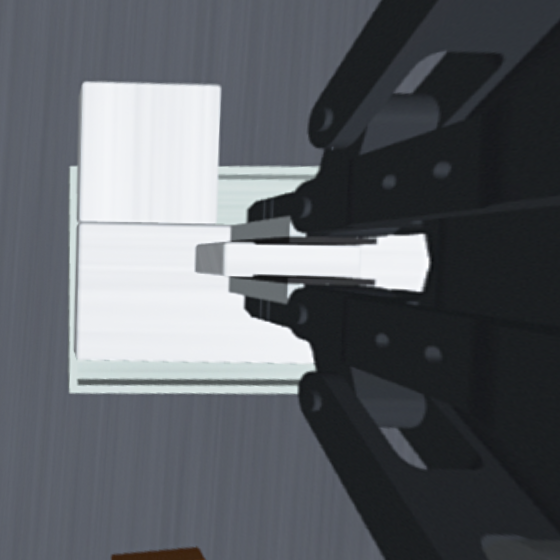

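View pics/s14c.png

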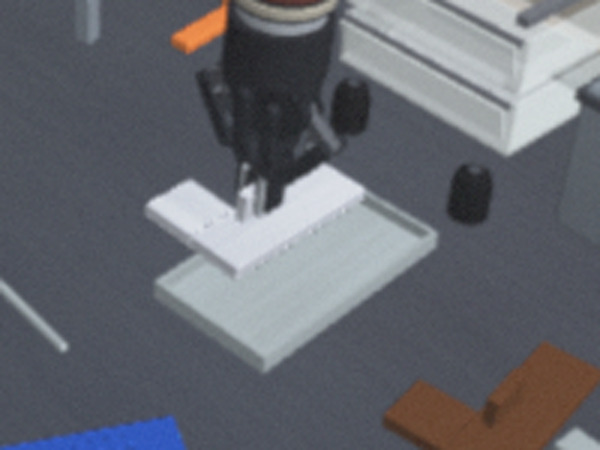

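step_arm --pt "0 0.0055 -0.012 0 1.2" --pt "0 0.0055 -0.012 0 0" --pt "0 0 0 0 0" --pt "0 0 0 0 0" --pt "0 0 0 0 0"

```text
t: 19.62
tool_pos: [0.519, -0.29, 0.0495]
tool_rot: [0.116, -3.128, -0.045]
contact_force: [-0.1, -0.4, -3.0]
opening: 0.0087
```

```bash
python3 - <<'E'
from h import *
o,p=snap('wrist','w15');rep(o)
zt=o['tool_pos'][2]+.022+.012
topdown(o,p,0.517,-0.289,zt,0.09,'w15td',3,np.radians(4))
E
```

```text
tcp [ 0.519  -0.29    0.0495] jaw 94.26 open 0.0087 F [-0.1 -0.4 -3. ] tilt [-0.0118  0.028 ] t 19.625
```

View pics/w15td.png

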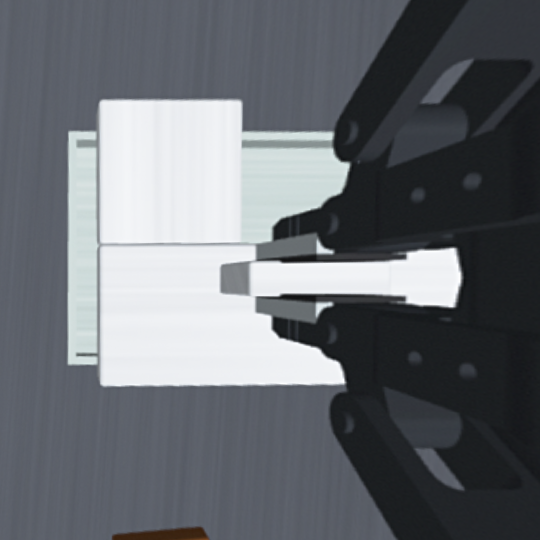

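step_arm --pt "0 -0.003 0.002 0 -0.3" --pt "0 0 0 0 0" --pt "0 0 0 -0.015 0" --pt "0 0 0 -0.015 0" --pt "0 0 0 -0.01 0" --pt "0 0 0 0 0" --pt "0 0 0 0 0"

```text
t: 20.55
tool_pos: [0.5145, -0.2865, 0.005]
tool_rot: [0.108, -3.126, -0.048]
contact_force: [-0.2, -1.0, -3.4]
opening: 0.0087
```

```bash
python3 - <<'E'
from h import *
o,p=snap('wrist','w16');rep(o)
zt=o['tool_pos'][2]+.022+.012
topdown(o,p,0.517,-0.289,zt,0.09,'w16td',3,np.radians(4))
topdown(o,p,0.554,-0.2725,.016,0.13,'w16tr',2,np.radians(4))
E
```

```text
tcp [ 0.5145 -0.2865  0.005 ] jaw 93.95 open 0.0087 F [-0.2 -1.  -3.4] tilt [-0.0141  0.03  ] t 20.55
```

View pics/w16td.png

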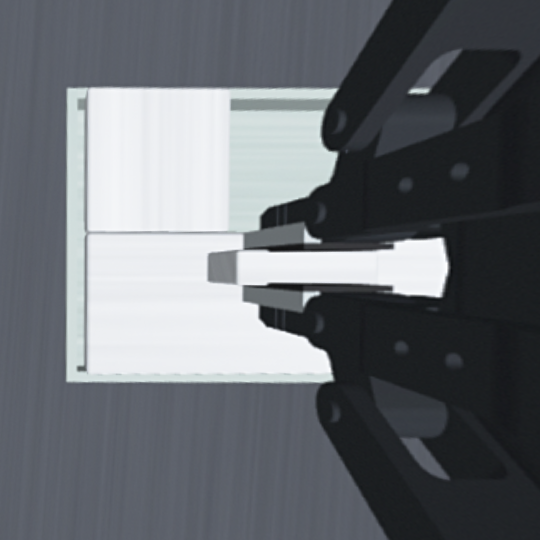

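View pics/w16tr.png

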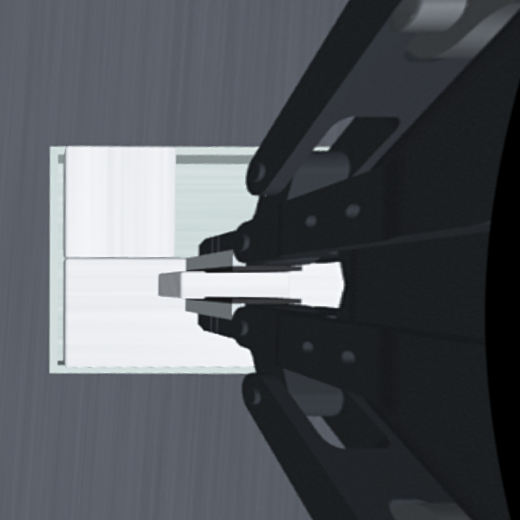

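step_arm --pt "0 0.0015 -0.001 0 0" --pt "0 0 0 0 0" --pt "0 0 0 -0.007 0" --pt "0 0 0 0 0"

```text
t: 21.1
tool_pos: [0.5169, -0.2882, -0.001]
tool_rot: [0.108, -3.128, -0.045]
contact_force: [-0.5, 0.1, -3.7]
opening: 0.0088
```

```bash
python3 - <<'E'
from h import *
o,p=snap('wrist','w17');rep(o)
zt=o['tool_pos'][2]+.022+.012
topdown(o,p,0.517,-0.289,zt,0.09,'w17td',3,np.radians(4))
E
```

```text
tcp [ 0.5169 -0.2882 -0.001 ] jaw 93.96 open 0.0088 F [-0.5  0.1 -3.7] tilt [-0.0121  0.0285] t 21.1
```

View pics/w17td.png

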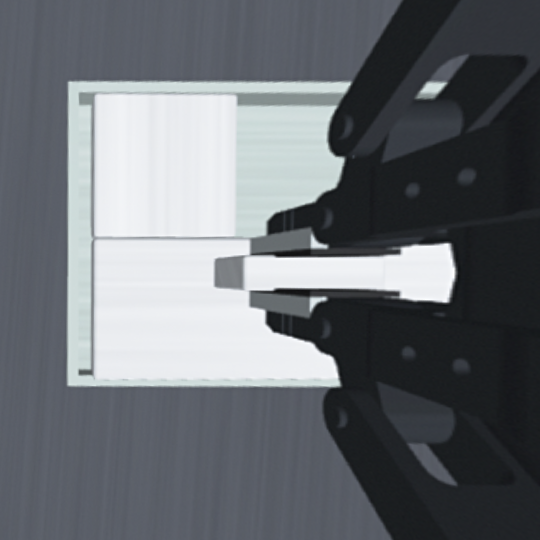

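step_arm --pt "0 -0.0006 0.0006 0 0" --pt "0 0 0 -0.006 0" --pt "0 0 0 0 0" --pt "0 0 0 0 0"

```text
t: 21.65
tool_pos: [0.5167, -0.2878, -0.0069]
tool_rot: [0.108, -3.129, -0.044]
contact_force: [-0.2, -0.6, -3.7]
opening: 0.0084
```

```bash
python3 - <<'E'
from h import *
o,p=snap('wrist','w18');rep(o)
zt=o['tool_pos'][2]+.022+.012
topdown(o,p,0.517,-0.289,zt,0.09,'w18td',3,np.radians(4))
E
```

```text
tcp [ 0.5167 -0.2878 -0.0069] jaw 93.96 open 0.0084 F [-0.2 -0.6 -3.7] tilt [-0.0112  0.0279] t 21.65
```

View pics/w18td.png

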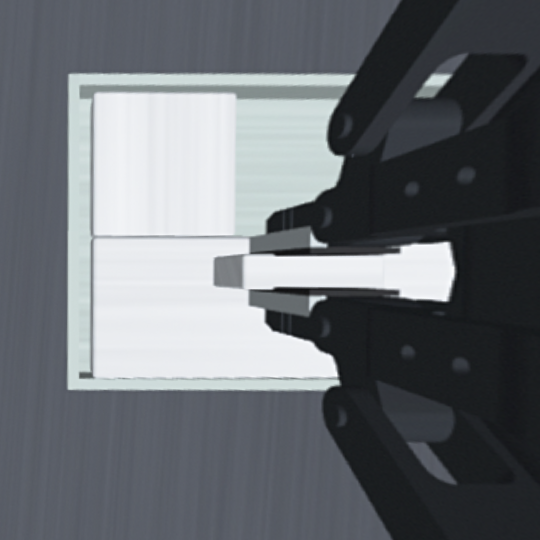

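step_arm --pt "0 -0.0004 0.0006 0 0" --pt "0 0 0 -0.006 0" --pt "0 0 0 0 0" --pt "0 0 0 -0.003 0" --pt "0 0 0 0 0"

```text
t: 22.32
tool_pos: [0.5163, -0.2873, -0.0164]
tool_rot: [0.108, -3.129, -0.044]
contact_force: [0.9, 0.4, -2.8]
opening: 0.0088
```

```bash
python3 - <<'E'
from h import *
o,p=snap('wrist','w19');rep(o)
zt=.016
topdown(o,p,0.517,-0.289,zt,0.09,'w19td',3,np.radians(4))
_,s=snap('side','s19')
im=cv2.resize(s['color'][200:320,280:420],None,fx=4,fy=4,interpolation=cv2.INTER_CUBIC);cv2.imwrite('pics/s19c.png',im[:,:,::-1])
E
```

```text
tcp [ 0.5163 -0.2873 -0.0164] jaw 93.96 open 0.0088 F [ 0.9  0.4 -2.8] tilt [-0.011   0.0277] t 22.325
```

View pics/w19td.png

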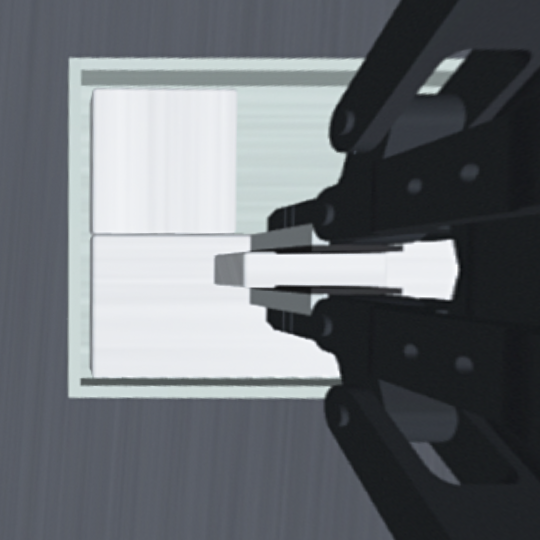

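View pics/s19c.png

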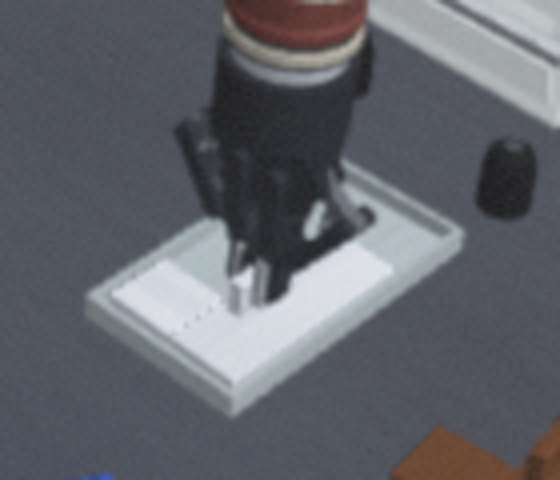

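The plate is inside the walls, aligned within ~1 mm and just above the floor. I lower the last bit, release and rise.

step_arm --pt "0 0 0 -0.002 0" --pt "0 0 0 0 0"

```text
t: 22.68
tool_pos: [0.5166, -0.2876, -0.017]
tool_rot: [0.109, -3.129, -0.043]
contact_force: [-1.1, 1.0, 0.5]
opening: 0.0089
```

step_arm --pt "0.3 0 0 0 0" --pt "0.3 0 0 0 0" --pt "0.3 0 0 0 0" --pt "0.3 0 0 0.01 0" --pt "0.3 0 0 0.03 0" --pt "0.3 0 0 0.05 0" --pt "0.3 0 0 0.05 0" --pt "0.5 0.01 0.03 0.05 0" --pt "0.5 0.02 0.03 0.05 0" --pt "0.5 0 0 0 0" --pt "0.5 0 0 0 0"

```text
t: 24.05
tool_pos: [0.5471, -0.2264, 0.236]
tool_rot: [0.107, -3.137, -0.038]
contact_force: [-0.4, 0.1, -1.4]
opening: 0.0429
```

```bash
python3 - <<'E'
from h import *
o,p=snap('wrist','w20');rep(o)
topdown(o,p,0.554,-0.2725,.016,0.13,'w20tr',2.2,np.radians(4))
_,s=snap('side','s20')
im=cv2.resize(s['color'][200:320,280:420],None,fx=4,fy=4,interpolation=cv2.INTER_CUBIC);cv2.imwrite('pics/s20c.png',im[:,:,::-1])
E
```

```text
tcp [ 0.5471 -0.2264  0.236 ] jaw 93.9 open 0.0429 F [-0.4  0.1 -1.4] tilt [-0.0037  0.0239] t 24.05
```

View pics/w20tr.png

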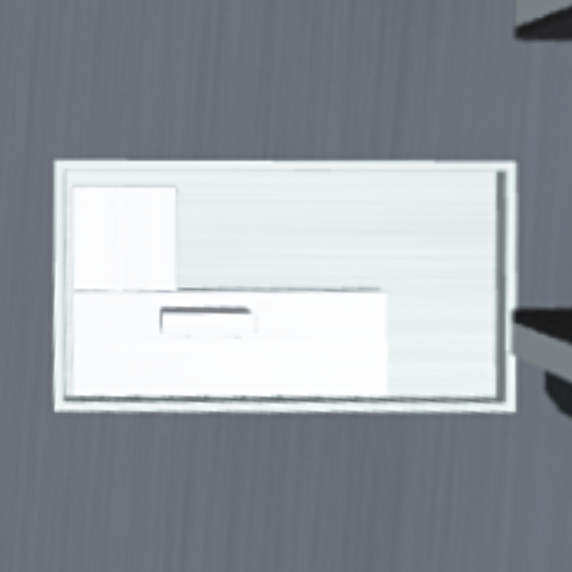

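View pics/s20c.png

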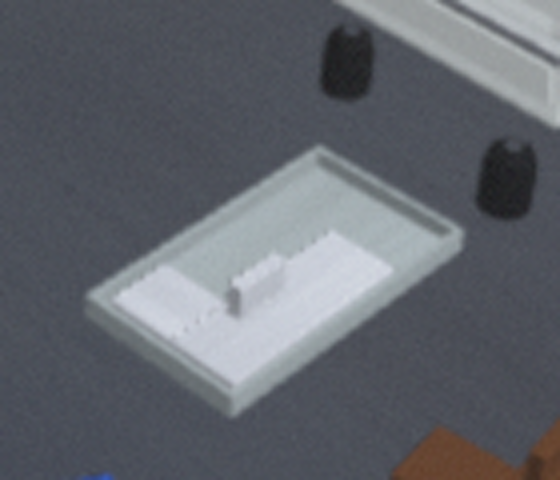

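Place0 plate sits flat within 0.6 mm of its target (rectified edges 74/388/186/396 against the tray's 54/516/160/412). Now the shelf plate's rib, around (0.4785, 0.203), jaw 107.6°.

step_arm --pt "0.5 -0.0076 0.03 0 1.5" --pt "0.5 -0.0076 0.047 0 1.5" --pt "0.5 -0.0076 0.047 0 1.5" --pt "0.5 -0.0076 0.047 0 1.5" --pt "0.5 -0.0076 0.047 0 1.5" --pt "0.5 -0.0076 0.047 0 1.5" --pt "0.5 -0.0076 0.047 0 1.5" --pt "0.5 -0.0076 0.047 -0.03 1.5" --pt "0.5 -0.0076 0.04 -0.04 1.5" --pt "0.5 0 0.02 -0.04 0" --pt "0.5 0 0 -0.03 0" --pt "0.5 0 0 0 0" --pt "0.5 0 0 0 0"

```text
t: 25.78
tool_pos: [0.463, 0.1967, 0.0703]
tool_rot: [0.456, -3.068, -0.044]
contact_force: [0.8, -0.1, 0.6]
opening: 0.043
```

```bash
python3 - <<'E'
from h import *
o,p=snap('wrist','w21');rep(o)
topdown(o,p,0.4785,0.203,0.012,0.1,'w21td',3,np.radians(197.6))
topdown(o,p,0.4785,0.203,0.036,0.1,'w21rib',3,np.radians(197.6))
E
```

```text
tcp [0.463  0.1967 0.0703] jaw 106.88 open 0.043 F [ 0.8 -0.1  0.6] tilt [-0.0433  0.022 ] t 25.775
```

View pics/w21td.png

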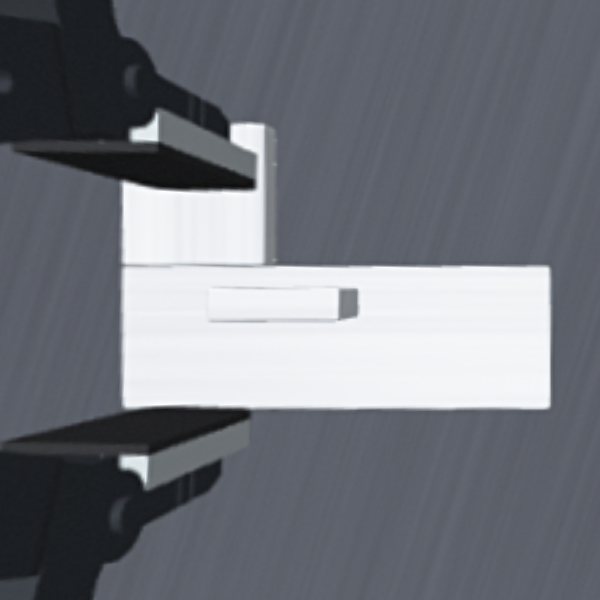

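View pics/w21rib.png

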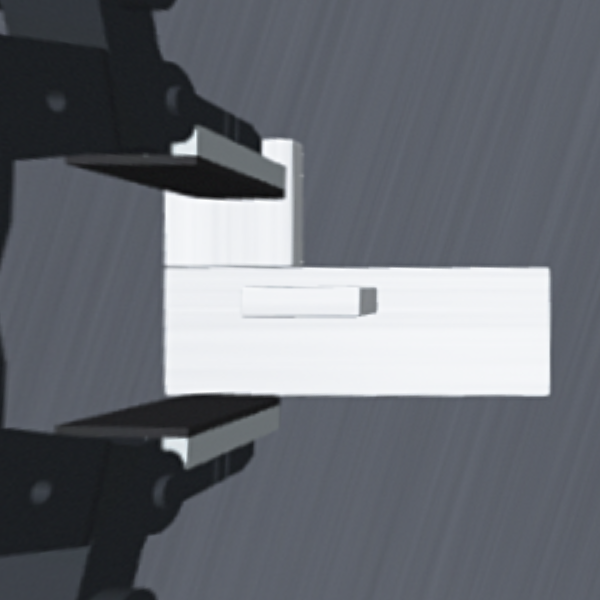

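step_arm --pt "0.5 0.0055 0.003 0 0.4" --pt "0.5 0.0055 0.003 0 0.3" --pt "0.5 0 0 0 0" --pt "0.5 0 0 -0.015 0" --pt "0.5 0 0 -0.015 0" --pt "0.5 0 0 -0.012 0" --pt "0.5 0 0 0 0" --pt "0.5 0 0 0 0"

```text
t: 26.82
tool_pos: [0.4763, 0.2026, 0.0278]
tool_rot: [0.474, -3.069, -0.044]
contact_force: [1.2, -0.1, -0.5]
opening: 0.0429
```

```bash
python3 - <<'E'
from h import *
o,p=snap('wrist','w22');rep(o)
im=cv2.resize(p['color'][170:370,160:420],None,fx=2.5,fy=2.5,interpolation=cv2.INTER_CUBIC);cv2.imwrite('pics/w22c.png',im[:,:,::-1])
topdown(o,p,0.4785,0.203,0.036,0.1,'w22rib',3,np.radians(197.6))
E
```

```text
tcp [0.4763 0.2026 0.0278] jaw 107.55 open 0.0429 F [ 1.2 -0.1 -0.5] tilt [-0.0399  0.0223] t 26.825
```

View pics/w22c.png

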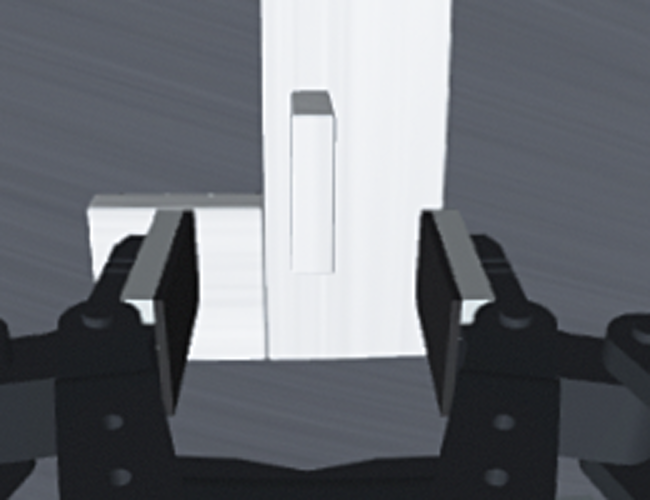

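View pics/w22rib.png

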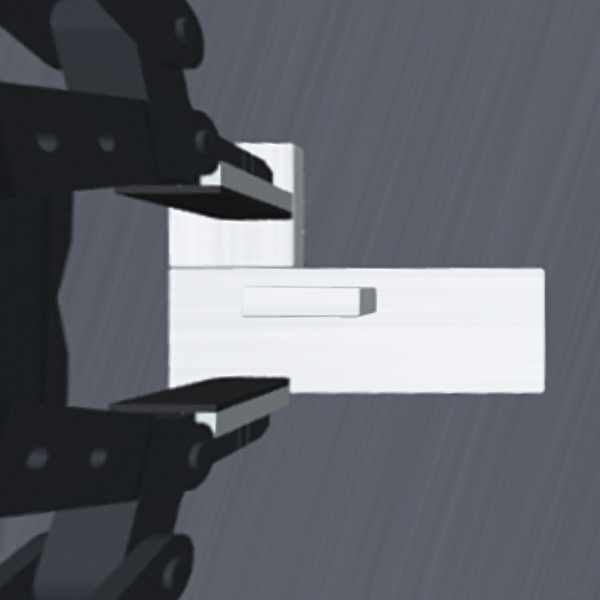

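step_arm --pt "0.5 0 0.0012 -0.015 0" --pt "0.5 0 0 -0.012 0" --pt "0.5 0 0 -0.01 0" --pt "0.5 0 0 0 0" --pt "0.5 0 0 0 0"

```text
t: 27.5
tool_pos: [0.4764, 0.2039, -0.0116]
tool_rot: [0.475, -3.069, -0.044]
contact_force: [0.6, -0.6, -0.2]
opening: 0.0432
```

```bash
python3 - <<'E'
from h import *
o,p=snap('wrist','w23');rep(o)
im=cv2.resize(p['color'][170:370,160:420],None,fx=2.5,fy=2.5,interpolation=cv2.INTER_CUBIC);cv2.imwrite('pics/w23c.png',im[:,:,::-1])
E
```

```text
tcp [ 0.4764  0.2039 -0.0116] jaw 107.55 open 0.0432 F [ 0.6 -0.6 -0.2] tilt [-0.0395  0.0224] t 27.5
```

View pics/w23c.png

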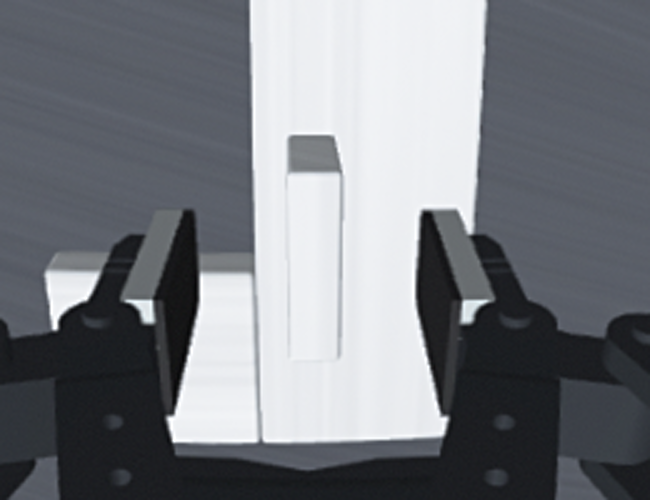

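step_arm --pt "0.5 0 0 -0.006 0" --pt "0.5 0 0 -0.004 0" --pt "0.5 0 0 0 0" --pt "0 0 0 0 0" --pt "0 0 0 0 0" --pt "0 0 0 0 0" --pt "0 0 0 0 0" --pt "0 0 0 0 0" --newtons 60

```text
t: 28.55
tool_pos: [0.4772, 0.204, -0.0205]
tool_rot: [0.475, -3.071, -0.043]
contact_force: [-1.6, -0.0, 0.9]
opening: 0.0084
```

step_arm --pt "0 0 0 0.015 0" --pt "0 0 0 0.02 0" --pt "0 0 0 0.025 0" --pt "0 0 0 0.025 0" --pt "0 0 0 0 0" --pt "0 0 0 0 0"

```text
t: 29.3
tool_pos: [0.4744, 0.2038, 0.0659]
tool_rot: [0.475, -3.067, -0.045]
contact_force: [-0.7, 1.4, -2.4]
opening: 0.0087
```

```bash
python3 - <<'E'
from h import *
o,p=snap('wrist','w24');rep(o)
_,s=snap('side','s24');_,c=snap('scene','c24')
im=np.hstack([cv2.resize(s['color'][100:250,130:280],None,fx=2.6,fy=2.6,interpolation=cv2.INTER_CUBIC),cv2.resize(c['color'][100:250,210:360],None,fx=2.6,fy=2.6,interpolation=cv2.INTER_CUBIC)])
cv2.imwrite('pics/s24c.png',im[:,:,::-1])
E
```

```text
tcp [0.4744 0.2038 0.0659] jaw 107.56 open 0.0087 F [-0.7  1.4 -2.4] tilt [-0.0414  0.023 ] t 29.3
```

View pics/w24.png

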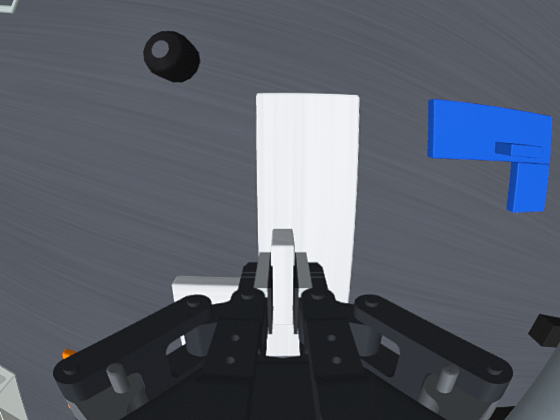

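View pics/s24c.png

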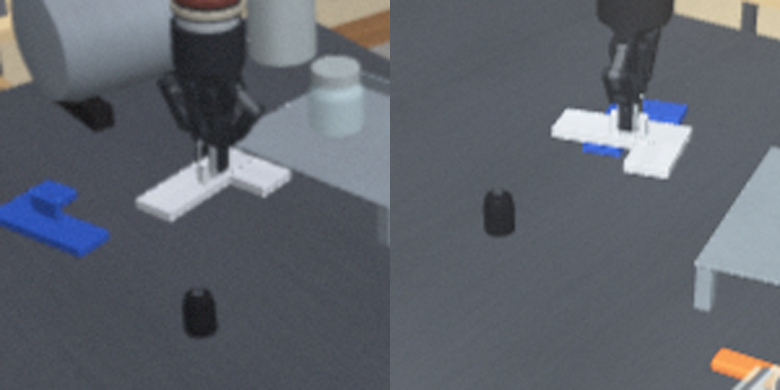

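step_arm --pt "0 0.003 -0.012 0.0005 -0.7" --pt "0 0.006 -0.024 0.0005 -0.75" --pt "0 0.006 -0.024 0.0005 -0.75" --pt "0 0.006 -0.024 0.0005 -0.75" --pt "0 0.006 -0.024 0.0005 -0.75" --pt "0 0.006 -0.024 0.0005 -0.75" --pt "0 0.006 -0.024 0.0005 -0.75" --pt "0 0.006 -0.024 0.0005 -0.75" --pt "0 0.006 -0.024 0.0005 -0.75" --pt "0 0.006 -0.024 0.0005 -0.75" --pt "0 0 0 0 0"

```text
t: 30.82
tool_pos: [0.5279, -0.0394, 0.0632]
tool_rot: [0.255, -3.082, -0.047]
contact_force: [0.2, 0.2, -2.2]
opening: 0.0082
```

```bash
python3 - <<'E'
from h import *
o=ctrl.get_obs();rep(o)
E
```

```text
tcp [ 0.5279 -0.0394  0.0632] jaw 99.42 open 0.0082 F [ 0.2  0.2 -2.2] tilt [-0.0509  0.0263] t 30.825
```

step_arm --pt "0 0.004 -0.012 0.001 -0.6" --pt "0 0.008 -0.024 0.001 -0.65" --pt "0 0.008 -0.024 0.001 -0.65" --pt "0 0.008 -0.024 0.001 -0.65" --pt "0 0.008 -0.024 0.001 -0.65" --pt "0 0.008 -0.024 0.001 -0.65" --pt "0 0.008 -0.024 0.001 -0.65" --pt "0 0.008 -0.024 0.001 -0.65" --pt "0 0.006 -0.012 0.001 -0.3" --pt "0 0 0 0 0" --pt "0 0 0 0 0"

```text
t: 32.2
tool_pos: [0.5963, -0.2434, 0.0706]
tool_rot: [0.099, -3.09, -0.054]
contact_force: [-0.3, 0.1, -3.0]
opening: 0.0084
```

```bash
python3 - <<'E'
from h import *
o,p=snap('wrist','w25');rep(o)
zt=o['tool_pos'][2]+.0205+.012
topdown(o,p,0.5909,-0.2559,zt,0.09,'w25td',3,np.radians(184))
_,s=snap('side','s25');_,c=snap('scene','c25')
im=np.hstack([cv2.resize(s['color'][170:320,280:430],None,fx=2.6,fy=2.6,interpolation=cv2.INTER_CUBIC),cv2.resize(c['color'][190:340,140:290],None,fx=2.6,fy=2.6,interpolation=cv2.INTER_CUBIC)])
cv2.imwrite('pics/s25c.png',im[:,:,::-1])
E
```

```text
tcp [ 0.5963 -0.2434  0.0706] jaw 93.62 open 0.0084 F [-0.3  0.1 -3. ] tilt [-0.0506  0.0335] t 32.2
```

View pics/w25td.png

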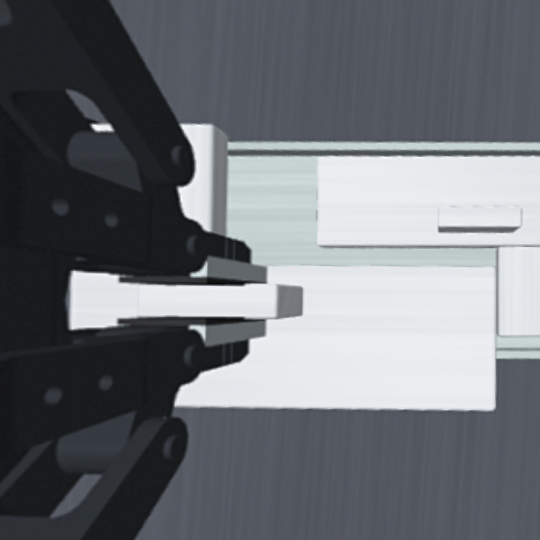

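View pics/s25c.png

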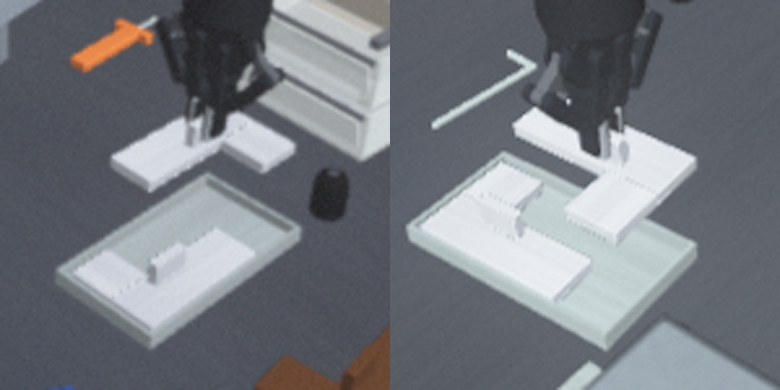

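View pics/w25.png

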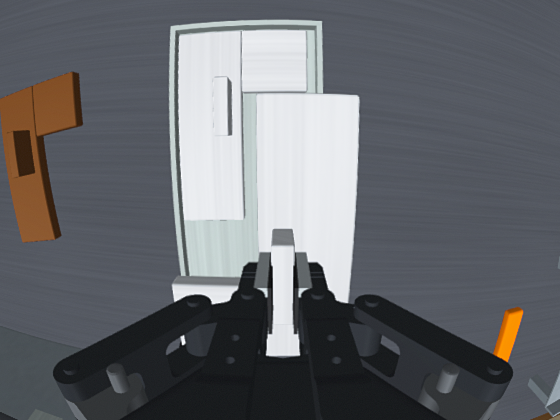

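step_arm --pt "0 -0.0032 -0.005 0 0.2" --pt "0 -0.0032 -0.005 0 0.1" --pt "0 0 0 0 0" --pt "0 0 0 -0.015 0" --pt "0 0 0 -0.015 0" --pt "0 0 0 -0.01 0" --pt "0 0 0 0 0" --pt "0 0 0 0 0"

```text
t: 33.35
tool_pos: [0.5881, -0.2519, 0.0264]
tool_rot: [0.111, -3.087, -0.056]
contact_force: [0.4, -0.6, -1.9]
opening: 0.0083
```

```bash
python3 - <<'E'
from h import *
o,p=snap('wrist','w26');rep(o)
zt=o['tool_pos'][2]+.0205+.012
topdown(o,p,0.5909,-0.2559,zt,0.09,'w26td',3,np.radians(184))
topdown(o,p,0.554,-0.2725,.016,0.13,'w26tr',2.2,np.radians(4))
E
```

```text
tcp [ 0.5881 -0.2519  0.0264] jaw 94.05 open 0.0083 F [ 0.4 -0.6 -1.9] tilt [-0.0531  0.0343] t 33.35
```

View pics/w26td.png

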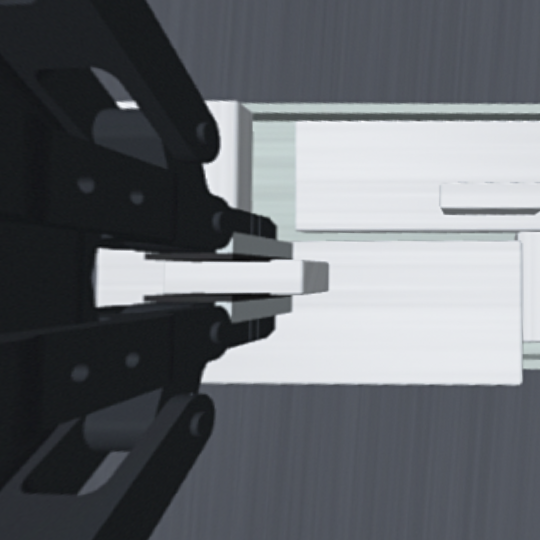

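View pics/w26tr.png

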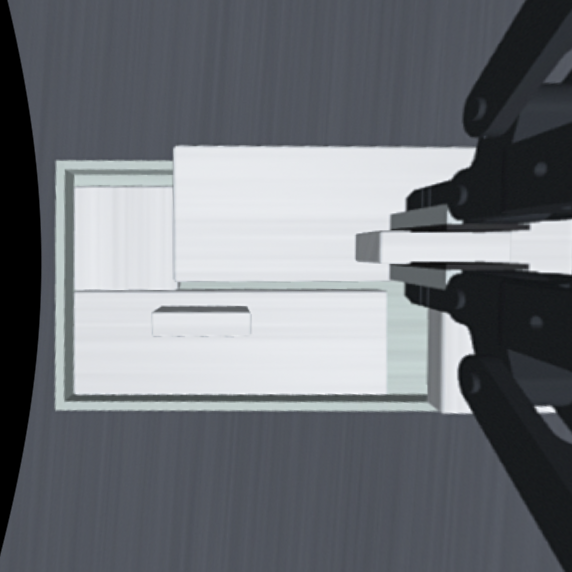

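step_arm --pt "0 0 -0.0018 0 0" --pt "0 0 0 0 0" --pt "0 0 0 -0.01 0" --pt "0 0 0 -0.008 0" --pt "0 0 0 0 0" --pt "0 0 0 0 0"

```text
t: 34.15
tool_pos: [0.5886, -0.2542, 0.0081]
tool_rot: [0.111, -3.089, -0.055]
contact_force: [0.6, -0.2, -1.9]
opening: 0.0085
```

```bash
python3 - <<'E'
from h import *
o,p=snap('wrist','w27');rep(o)
zt=o['tool_pos'][2]+.0205+.012-.001
topdown(o,p,0.5909,-0.2559,zt,0.09,'w27td',3,np.radians(184))
_,s=snap('side','s27');_,c=snap('scene','c27')
im=np.hstack([cv2.resize(s['color'][200:310,290:400],None,fx=3.6,fy=3.6,interpolation=cv2.INTER_CUBIC),cv2.resize(c['color'][220:330,150:260],None,fx=3.6,fy=3.6,interpolation=cv2.INTER_CUBIC)])
cv2.imwrite('pics/s27c.png',im[:,:,::-1])
E
```

```text
tcp [ 0.5886 -0.2542  0.0081] jaw 94.05 open 0.0085 F [ 0.6 -0.2 -1.9] tilt [-0.0517  0.0335] t 34.15
```

View pics/w27td.png

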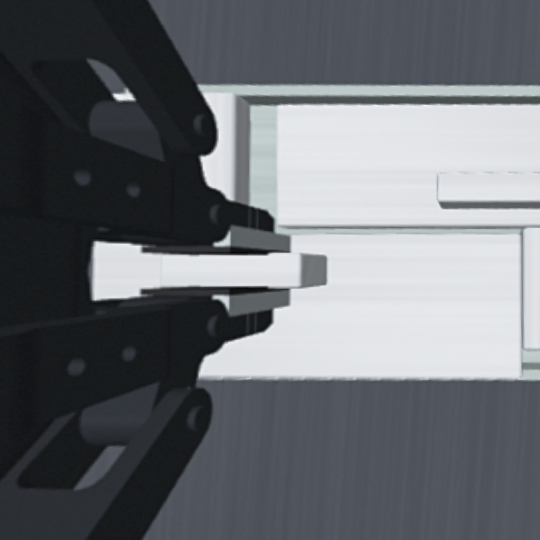

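View pics/s27c.png

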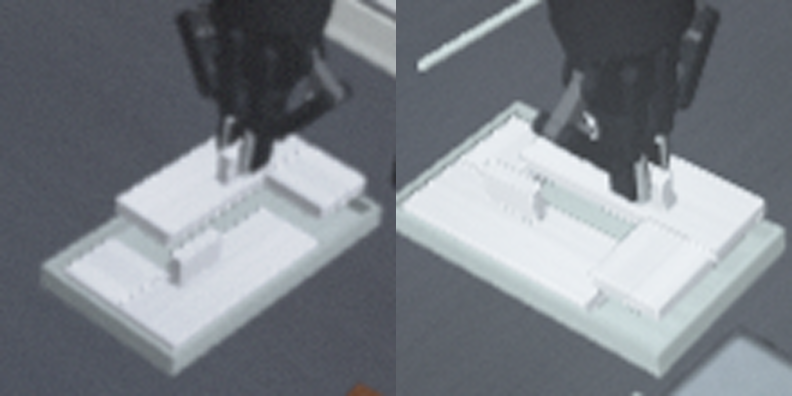

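step_arm --pt "0 0.0004 0 0 0" --pt "0 0 0 -0.006 0" --pt "0 0 0 -0.004 0" --pt "0 0 0 0 0" --pt "0 0 0 0 0"

```text
t: 34.92
tool_pos: [0.5894, -0.2544, -0.002]
tool_rot: [0.111, -3.09, -0.054]
contact_force: [0.2, -0.3, -2.2]
opening: 0.0085
```

```bash
python3 - <<'E'
from h import *
o,p=snap('wrist','w28');rep(o)
zt=o['tool_pos'][2]+.0205+.012-.001
topdown(o,p,0.5909,-0.2559,zt,0.09,'w28td',3,np.radians(184))
im=cv2.resize(p['color'][0:300,140:420],None,fx=2.0,fy=2.0,interpolation=cv2.INTER_CUBIC);cv2.imwrite('pics/w28c.png',im[:,:,::-1])
E
```

```text
tcp [ 0.5894 -0.2544 -0.002 ] jaw 94.05 open 0.0085 F [ 0.2 -0.3 -2.2] tilt [-0.0508  0.033 ] t 34.925
```

View pics/w28td.png

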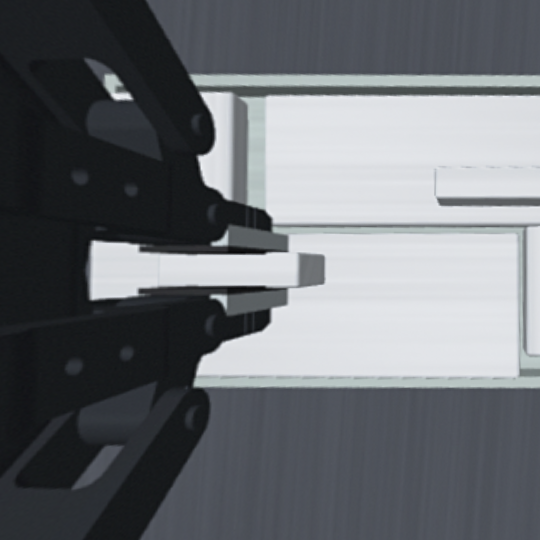

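View pics/w28c.png

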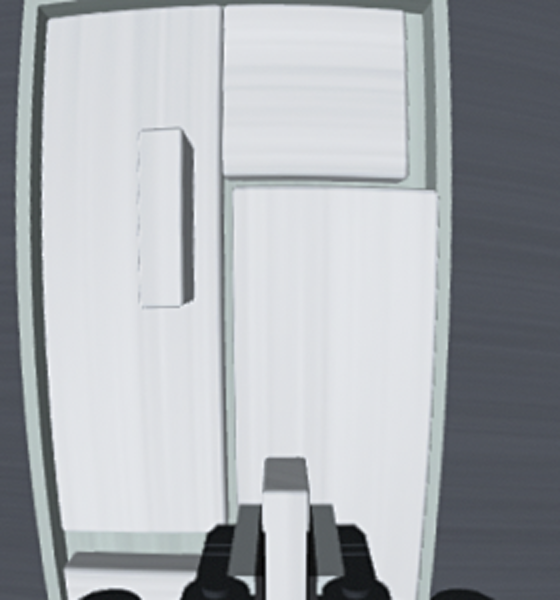

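step_arm --pt "0 0 0 -0.005 0" --pt "0 0 0 0 0" --pt "0 0 0 -0.003 0" --pt "0 0 0 0 0"

```text
t: 35.48
tool_pos: [0.5894, -0.2543, -0.0105]
tool_rot: [0.111, -3.09, -0.054]
contact_force: [-0.1, -0.2, -4.3]
opening: 0.0089
```

```bash
python3 - <<'E'
from h import *
o,p=snap('wrist','w29');rep(o)
zt=o['tool_pos'][2]+.0205+.012-.001
topdown(o,p,0.5909,-0.2559,zt,0.09,'w29td',3,np.radians(184))
_,s=snap('side','s29');_,c=snap('scene','c29')
im=np.hstack([cv2.resize(s['color'][200:310,290:400],None,fx=3.6,fy=3.6,interpolation=cv2.INTER_CUBIC),cv2.resize(c['color'][220:330,150:260],None,fx=3.6,fy=3.6,interpolation=cv2.INTER_CUBIC)])
cv2.imwrite('pics/s29c.png',im[:,:,::-1])
E
```

```text
tcp [ 0.5894 -0.2543 -0.0105] jaw 94.05 open 0.0089 F [-0.1 -0.2 -4.3] tilt [-0.0508  0.033 ] t 35.475
```

View pics/w29td.png

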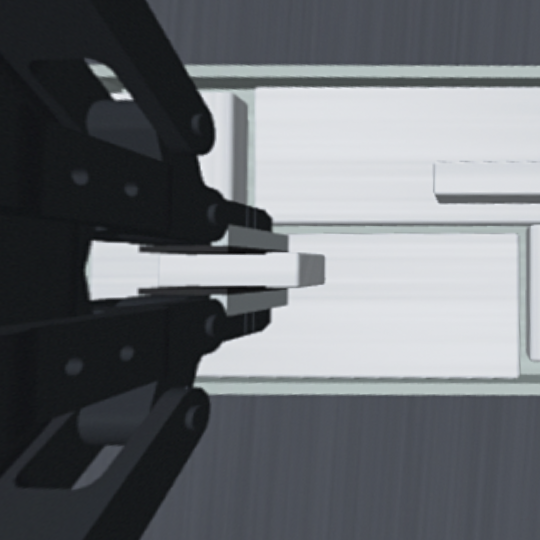

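View pics/s29c.png

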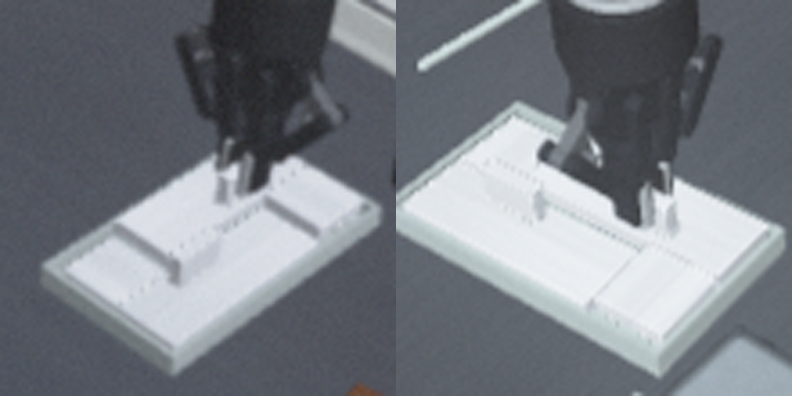

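Interlocked, gaps visible all round, no contact forces. I lower until it touches.

step_arm --pt "0 0 0 -0.003 0" --pt "0 0 0 0 0" --pt "0 0 0 -0.002 0" --pt "0 0 0 0 0"

```text
t: 36.12
tool_pos: [0.5902, -0.2548, -0.0148]
tool_rot: [0.111, -3.091, -0.052]
contact_force: [0.4, 0.9, -2.6]
opening: 0.0084
```

step_arm --pt "0 0 0 -0.0015 0" --pt "0 0 0 0 0"

```text
t: 36.38
tool_pos: [0.5904, -0.2548, -0.0152]
tool_rot: [0.111, -3.091, -0.052]
contact_force: [-0.8, 1.2, 1.3]
opening: 0.0087
```

Touching (force went from -2.6 to +1.3 N). I release and rise.

step_arm --pt "0.3 0 0 0 0" --pt "0.3 0 0 0 0" --pt "0.3 0 0 0 0" --pt "0.3 0 0 0.01 0" --pt "0.3 0 0 0.03 0" --pt "0.3 0 0 0.05 0" --pt "0.3 0 0 0.05 0" --pt "0.3 0 0 0.05 0" --pt "0.3 0 0.03 0.05 0" --pt "0.3 0 0.03 0 0" --pt "0.3 0 0 0 0" --pt "0.3 0 0 0 0"

```text
t: 37.88
tool_pos: [0.5903, -0.1943, 0.24]
tool_rot: [0.109, -3.1, -0.046]
contact_force: [0.0, -0.0, -0.6]
opening: 0.0257
```

```bash
python3 - <<'E'
from h import *
o,p=snap('wrist','w30');rep(o)
topdown(o,p,0.554,-0.2725,.016,0.13,'w30tr',2.2,np.radians(4))
_,s=snap('side','s30');_,c=snap('scene','c30')
im=np.hstack([cv2.resize(s['color'][200:310,290:400],None,fx=3.6,fy=3.6,interpolation=cv2.INTER_CUBIC),cv2.resize(c['color'][220:330,150:260],None,fx=3.6,fy=3.6,interpolation=cv2.INTER_CUBIC)])
cv2.imwrite('pics/s30c.png',im[:,:,::-1])
for n,a,b in (('scene','scene0','c30'),('side','side0','s30')):
    d=cv2.absdiff(load(a)[1]['color'],load(b)[1]['color']).max(2); cv2.imwrite(f'pics/diff_{n}.png',d*3 if False else np.clip(d.astype(int)*3,0,255).astype(np.uint8))
E
```

```text
tcp [ 0.5903 -0.1943  0.24  ] jaw 94.0 open 0.0257 F [ 0.  -0.  -0.6] tilt [-0.0404  0.028 ] t 37.875
```

View pics/w30tr.png

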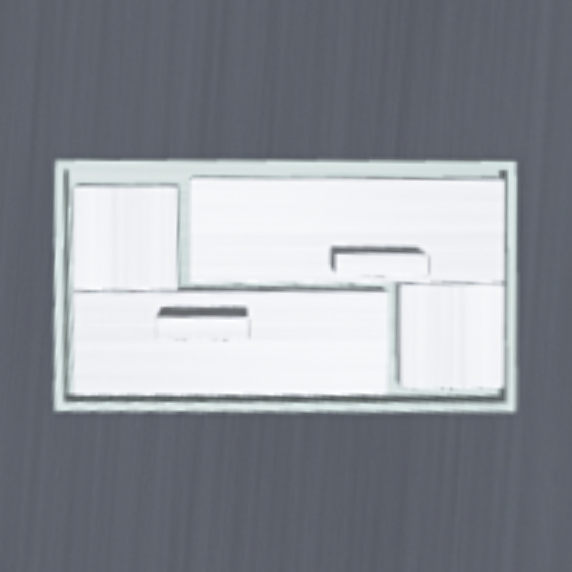

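View pics/s30c.png

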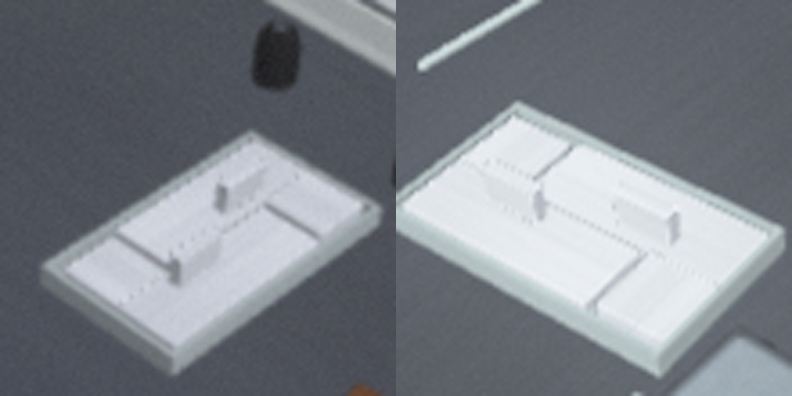

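View pics/diff_side.png

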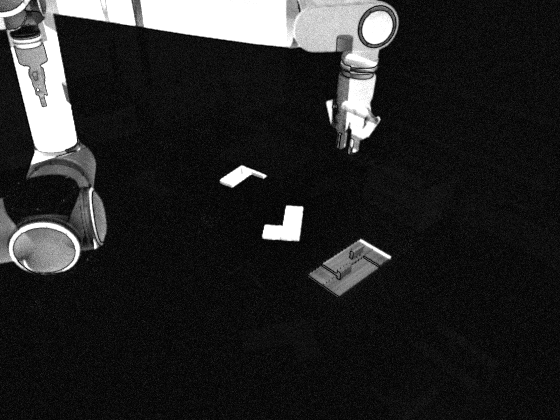

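View pics/diff_scene.png

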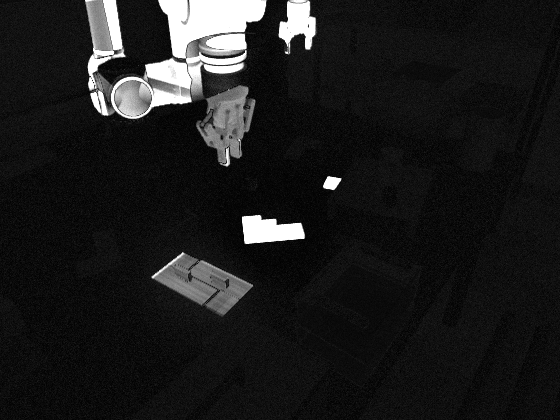

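Both plates lie inside the walls: rectified edges 74–388 and 190–505 against inner walls at 64/508, with gaps between the plates. The before/after differences show no change at any bystander. Handing in.

```bash
python3 - <<'E'
from h import *
print(ctrl.finish_job())
E
```

```text
the job is handed in; nothing more can be done
None
```

The job is handed in at about 38 s of the 72 s allowed. Both L-plates lie interlocked in the tray, ribs up.

**What I did:** I drew the shelf plate out by its tip about 150 mm, fully clear of the shelf, and released it flat on the bench. I then packed the silver bench plate at place0. Last I regrasped the shelf plate by its rib and packed it at place1.

**Last checks:**
- **Fit:** the place0 plate is within about 0.6 mm of its target. The place1 plate sits about 1.5 mm nearer the tray's end wall than planned, leaving about 1.4 mm there. The gaps between the plates are open and neither plate overlaps a wall, and both look flat in all three camera views.
- **Bystanders:** before/after pictures show no change at the jar, hex key, depth tool or covers.
- **Forces:** the readings at the end of each move stayed under about 5 N.

**What disagreed:**
- **Finger length:** the fingertips end about 37 mm short of the reported TCP. My first pinch therefore closed on air above the plate, touching nothing, and I measured the offset from the images and corrected for it.
- **Tool tilt:** the tool drifted up to about 3.5° off vertical during fast moves. I lowered the plates in small steps and checked each one in the images.

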